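Rebuild the filter column on its stand

ROBOT

A 7-joint arm with a two-finger parallel gripper is mounted at the origin on the work surface. World frame = base frame: x ahead of the robot, y to its left, z up, the work surface at z = 0. Lengths are in m, angles in rad, forces in N, time in s.
With the tool pointing down it reaches from about 0.425 to 0.95 m from the base axis. Payload 4.7 kg.
Tool frame: the origin (TCP) lies on the centre line of the jaws, within the pads' length; the fingertips stand 8 mm ahead of it and the grasp point (between the pads) lies 11 mm behind it (r.finger_overhang is the distance from the TCP to the fingertips, in m); z points along the fingers, y is the direction in which the jaws open and shut (so a half turn about z gives the same grasp; the last joint's range is limited). The gripper opens to 85 mm and grips with 20 to 120 N. Pads are 22 mm wide; open, the fingers measure 114 mm over their backs; the gripper's body (76 mm by 85 mm) begins 54 mm behind the grasp point. The pads swing forward as they close: fully open they stand 13 mm farther back than shut.
Start: joints at [1.253, 0.469, -0.049, 1.532, 0.024, 1.141, -0.082], TCP at [0.192, -0.647, 0.239] pointing down, gripper open.
Joint ranges: [-2.59, 2.59], [-0.33, 1.99], [-1.39, 1.29], [0.1, 2.45], [-1.04, 4.18], [0.21, 1.99], [-2.66, 2.66]. Speed limits (rad/s): [2.57, 2.57, 3.14, 3.14, 3.14, 3.14, 3.14].

INTERFACE

Orientations are given as a unit quaternion [x, y, z, w].
In Python, from cell import r, viewer gives the robot as it stands. The module is installed in compiled form; this text tells all that it offers.
- The arm moves only by the tool drive_tool, never from a script. Its arguments are lists of equal length, an entry for each row: "offset": the shift along the tool's x, y, z in cm, a list of three; "dr": the turn, a rotation vector about the tool's x, y, z in degrees, a list of three. In form: {"offset": [[tx, ty, tz], ...], "dr": [[ax, ay, az], ...]}. A call has exactly 10 rows; each row shifts and turns the pose as measured when the row begins, along the tool's axes as they then stand; what a row does not reach is not made up. A row lasts 1/12 s, in which the tool goes at most 41.7 mm and 7.16 degrees, less where a joint would pass 70% of its speed; a pose out of reach is approached as far as the arm can. A call with a gripper value outside its range is refused whole. "hand" is the opening, from 0 (shut) to 1 (fully open), set as the call begins (left out, the last holds). The fingers move at their own pace and stop on an object; "grip_force" is the grip in N (left out, the last holds). Time passes only in rows, so rows that do not move let the fingers close, or fill a call up. It gives the time, the measured TCP pose, the force and the opening at its end, in the units of the state.
- r.state(): the state, without advancing time (a new reading comes with each control period).
- viewer.capture(name): name is "side" or "top"; returns the picture (480x640x3 uint8, blue, green, red); there is no depth.
- viewer.calibration(name): a dict with "fx", "fy", "cx", "cy" (pixels), "extrinsics" (4x4, takes a point from camera to world coordinates). Camera axes: x right, y down, z forward; pixel columns grow to the right and rows downward; lengths in m; the calibration is good to about 2 mm. A picture is of the moment at which its call begins. calibration takes no time and is no camera call.
- r.sign_off(): hands the job in, once; it reports no verdict.
The state is a dict: "t": time; "q": joint angles; "dq": joint speeds; "joint_torque": joint torques, N m; "tool_pos": TCP position; "tcp_rot": TCP orientation; "wrist_force": force on the tool from outside, world axes, zero at the start; "moment": the same for the moment, N m; "width": finger opening in m.
Only numpy, scipy, OpenCV 4.12 (cv2) and the standard library are available. Lean on these libraries where they do the work, as an engineer would, in place of code of your own. Each camera call takes 0.05 s, during which the arm holds its last target.

TASK

Rebuild the filter column upright on the white stand that has the round seat ring: first set the black housing cup in the ring, then stand the steel strainer tube in the cup, then the long slim cartridge in the strainer, and last put the knobbed cap over the top of the cartridge, knob up. Lower each part until it rests before letting go, never dropping it, and leave the short fat cartridge, the bottle and the jar where they are.

Things in the scene. Friction and masses are not known exactly. Their poses are not given: they have to be found in the camera images.
- seat (a point): Round seat on the stand: the stand is a fixed white square block, 110 x 110 mm and 20 mm high, with a low grey ring on its top (inside diameter 72 mm, outside 84 mm, 6 mm high) around a dark disc. A like white block with a dark slot and a steel rod instead of the ring is not the stand. The point is the centre of the flat seat inside the ring, on the block's top face, 20 mm above the table; z up.
- housing_mid (a point): Black housing cup, open upward: the widest of the loose round parts, 62 mm outside diameter, 55 mm inside, 45 mm high, floor 5 mm thick, about 0.12 kg. It starts upright on the table. The point is on its axis half-way up (22.5 mm above its underside); z is its axis, up.
- strainer_mid (a point): Steel strainer tube, open upward with a closed floor: 46 mm outside diameter, 40 mm inside, 75 mm high, floor 4 mm thick, dark slots around its lower half, about 0.11 kg. It starts upright; standing in the cup its top 35 mm stay above the cup's rim. The point is on its axis half-way up (37.5 mm above its underside); z is its axis, up.
- cartridge_mid (a point): Long slim white filter cartridge, a solid ribbed cylinder of 31 mm diameter and 106 mm height with a small dark dot on top, about 0.09 kg. It starts upright; standing in the strainer its top 35 mm stay above the strainer's rim. The point is on its axis half-way up (53 mm above its underside); z is its axis, up.
- cap_mid (a point): Black cap, an upside-down cup with a knob: skirt 46 mm outside diameter, 40 mm inside, 33 mm high, open below and 28 mm deep inside; on its closed top stands a round knob of 22 mm diameter, 30 mm high. Total height 63 mm, about 0.07 kg. It starts knob up, and in place it rests with the inside of its top on the cartridge's top end. The point is on its axis half-way up the whole (31.5 mm above the skirt's lower edge, 31.5 mm below the knob's top); z is its axis, up.
- stub_mid (a point): Short fat white cartridge, 48 mm diameter, 40 mm high, too wide for the strainer; it is not needed and stays where it is. The point is on its axis half-way up; z up.
- flask: White bottle, 54 mm diameter and 120 mm high, standing towards the far edge of the table; stays where it is. Origin at the centre of its underside; z up.
- jar: Amber jar with a white lid, 54 mm diameter and 70 mm high, standing towards the far edge of the table; stays where it is. Origin at the centre of its underside; z up.
Not all that is in view belongs to the job. Leave any green or pink look-alike of the part that bears cap_mid alone.

How it is judged:
On the way, in this order (a step that is already met when the one before it is completed fails the run):
1. the housing cup stands in the seat ring (horizontal distance between housing_mid and seat below 0.008 m and z of housing_mid in the frame of seat between 0.0185 and 0.0265 m and angle between housing_mid's own z axis and vertical below 0.12 rad), for 0.2 s.
2. the strainer stands in the cup, which is in the ring (all of step 1 and horizontal distance between strainer_mid and housing_mid below 0.008 m and z of strainer_mid in the frame of housing_mid between 0.016 and 0.024 m and angle between strainer_mid's own z axis and vertical below 0.12 rad), for 0.2 s.
3. the long cartridge stands in the strainer (all of step 2 and horizontal distance between cartridge_mid and strainer_mid below 0.008 m and z of cartridge_mid in the frame of strainer_mid between 0.0155 and 0.0235 m and angle between cartridge_mid's own z axis and vertical below 0.12 rad), for 0.2 s.
4. the cap is over the cartridge's top end (all of step 3 and horizontal distance between cap_mid and cartridge_mid below 0.008 m and z of cap_mid in the frame of cartridge_mid between 0.0525 and 0.0605 m and angle between cap_mid's own z axis and vertical below 0.12 rad), for 0.2 s.
At the end, for the whole second after the job is handed in: Cup in the seat ring, strainer on the cup's floor, long cartridge on the strainer's floor and cap resting on the cartridge's top: each within 8 mm of the axis of the one below, within 4 mm of its resting height, upright within 0.12 rad, released and at rest (all of step 4 and linear speed of each of housing, strainer, cartridge, cap below 0.02 m/s and angular speed of each of housing, strainer, cartridge, cap below 0.2 rad/s and contact force between the fingers and housing below 0.1 N and contact force between the fingers and strainer below 0.1 N and contact force between the fingers and cartridge below 0.1 N and contact force between the fingers and cap below 0.1 N); the robot touches nothing.
It fails at once if the short cartridge, bottle or jar is moved by more than 25 mm (distance of any of stub_mid, flask, jar from where it was at the start of the episode above 0.025 m).
It fails at once if a part falls freely (faster than 0.45 m/s while the fingers do not hold it, a drop of about 10 mm) ((linear speed of housing above 0.45 m/s and contact force between the fingers and housing below 0.05 N) or (linear speed of strainer above 0.45 m/s and contact force between the fingers and strainer below 0.05 N) or (linear speed of cartridge above 0.45 m/s and contact force between the fingers and cartridge below 0.05 N) or (linear speed of cap above 0.45 m/s and contact force between the fingers and cap below 0.05 N)).
It also fails if it takes over 118 s, if anything falls off the work surface, if the arm or the gripper's body presses on something with over 40 N, if the wrist force passes 120 N, or if a joint passes its speed limit or range.

## Working session

There is one attempt and no reset: what is moved stays moved. The work goes in short steps, Python scripts to look and compute and a tool call to move; the robot and the scene stay as the last step left them, time stands still between calls to the robot, and variables do not carry over. Pictures are saved under pics/ and viewed, and the job is handed in when it is done.

Besides the shell and the picture viewer there is one more tool, called after "Request:" as name(argument=value, ...) on one line, values as JSON. drive_tool: Moves the arm, as the interface text tells. Its arguments: {"type":"object","properties":{"offset":{"type":"array","items":{"type":"array","items":{"type":"number"}}},"dr":{"type":"array","items":{"type":"array","items":{"type":"number"}}},"hand":{"type":"number"},"grip_force":{"type":"number"}},"required":["offset","dr"]}

```bash
mkdir -p pics
python3 - <<'E'
from cell import r, viewer
import cv2,numpy as np
for n in("top","side"):
    cv2.imwrite(f"pics/{n}0.png",viewer.capture(n)); c=viewer.calibration(n); print(n,c["fx"],c["fy"],c["cx"],c["cy"]);print(np.round(c["extrinsics"],4))
print(r.state(), r.finger_overhang)
E
```

```text
top 473.5281971581244 473.5281971581244 322.677114989736 231.7014173326439
[[-0.0211 -0.996   0.0865  0.5336]
 [-0.9996  0.0192 -0.0228  0.0165]
 [ 0.021  -0.087  -0.996   0.9638]
 [ 0.      0.      0.      1.    ]]
side 549.4590977373318 549.4590977373318 334.29638242447294 235.7903617779173
[[ 0.9848 -0.1225  0.1234  0.4733]
 [-0.1733 -0.7475  0.6413 -0.6682]
 [ 0.0137 -0.6529 -0.7573  0.8549]
 [ 0.      0.      0.      1.    ]]
{'t': 0.1, 'q': array([ 1.25311054,  0.46933231, -0.04859545,  1.53355962,  0.02411348,
        1.14099852, -0.08229256]), 'dq': array([-0.0005355 , -0.0024613 ,  0.00124831, -0.00134725, -0.00043421,
        0.00042118, -0.00128111]), 'joint_torque': array([ 4.92177223e-04, -5.11511028e+01, -4.63100150e-02, -2.38390499e+01,
        1.10064106e-02,  4.37721887e-03,  1.02512388e-05]), 'tool_pos': array([ 0.19209986, -0.64656298,  0.23839184]), 'tcp_rot': array([ 9.89590047e-01,  1.43912495e-01, -1.58286911e-04, -8.41094421e-04]), 'wrist_force': array([0.32886812, 0.12853631, 0.34488311]), 'moment': array([-0.00229504,  0.0267937 , -0.01041794]), 'width': 0.08576993753604938} 0.008
```

View pics/top0.png

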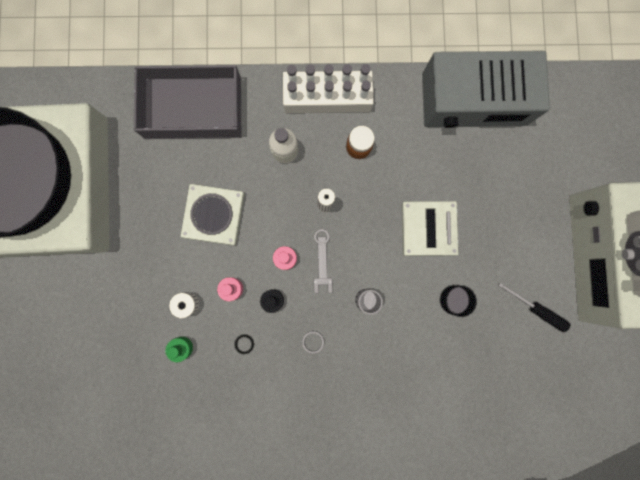

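View pics/side0.png

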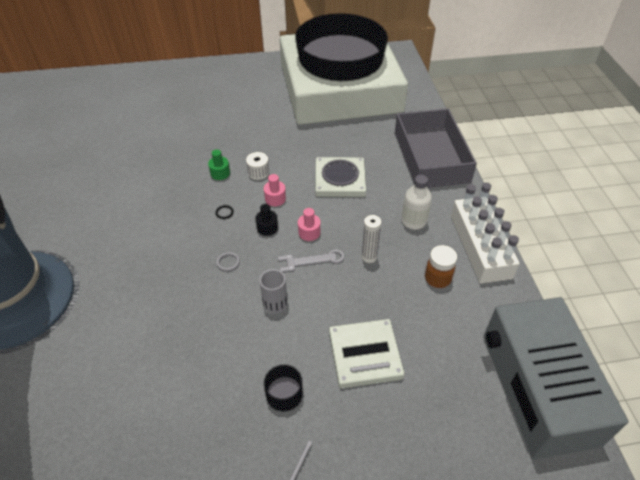

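The top view shows these parts:
- Stand with the ring at about (212,213). The slotted block at (431,228) is not the stand.
- Cup at (458,300), strainer at (370,300), long cartridge at (327,198) and stub at (182,305).
- Cap candidates: black (271,300), pink (285,258) and (230,289), green (178,349). Only the black one fits.

Next I'll enlarge these to confirm.

```bash
cat > h.py <<'E'
from cell import r, viewer
import cv2,numpy as np
def pix2w(n,u,v,z):
    c=viewer.calibration(n);E=c["extrinsics"]
    d=E[:3,:3]@np.array([(u-c["cx"])/c["fx"],(v-c["cy"])/c["fy"],1]);o=E[:3,3]
    return o+d*(z-o[2])/d[2]
def w2pix(n,p):
    c=viewer.calibration(n);q=np.linalg.inv(c["extrinsics"])@np.append(p,1)
    return np.array([c["fx"]*q[0]/q[2]+c["cx"],c["fy"]*q[1]/q[2]+c["cy"]])
def crop(img,u,v,w=50,h=50,s=4):
    u=int(u);v=int(v);o=cv2.resize(img[max(v-h,0):v+h,max(u-w,0):u+w],None,fx=s,fy=s,interpolation=cv2.INTER_CUBIC)
    for k in range(0,2*w,10): cv2.putText(o,str(u-w+k),(k*s,8),0,.3,(0,255,255));cv2.line(o,(k*s,10),(k*s,14),(0,255,255))
    for k in range(0,2*h,10): cv2.putText(o,str(v-h+k),(0,k*s+3),0,.3,(0,255,255));cv2.line(o,(20,k*s),(24,k*s),(0,255,255))
    return o
E
python3 - <<'E'
from h import *
t=cv2.imread("pics/top0.png")
P=[(212,213),(458,300),(370,300),(327,198),(271,300),(182,305)]
T=[crop(t,u,v,30,30,4) for u,v in P]
cv2.imwrite("pics/c0.png",np.vstack([np.hstack(T[:3]),np.hstack(T[3:])]))
E
```

```text
(no output)
```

View pics/c0.png

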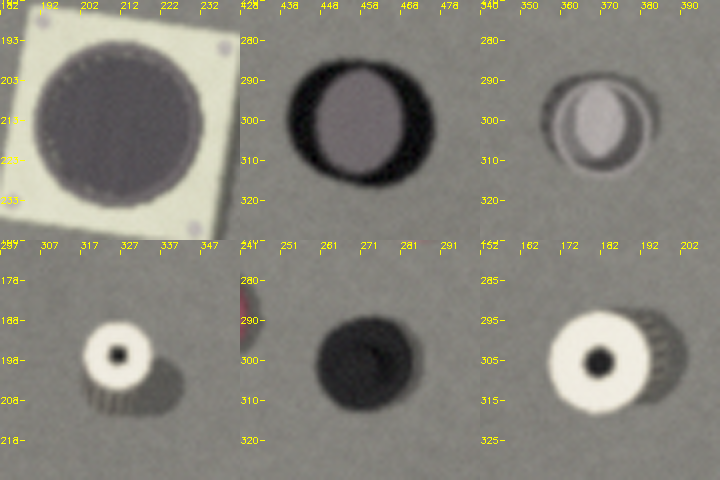

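The crops confirm the parts: the ring disc is centred near (211.5,214), the cup rim near (460.5,300.5), the strainer rim near (372,302), the cartridge's dotted top at (326.5,197.5), and the black cap at (271,300). I'll fit outlines in both views to refine the positions.

```bash
cat >> h.py <<'E'
DIM=dict(cup=[(.031,0),(.031,.045),(.0275,.045)],strainer=[(.023,0),(.023,.075),(.02,.075)],cart=[(.0155,0),(.0155,.106)],cap=[(.023,0),(.023,.033),(.011,.033),(.011,.063)],seat=[(.042,.02),(.042,.026),(.036,.026)],stub=[(.024,0),(.024,.04)])
def overlay(img,n,name,xy,z0=0,w=30,s=8,grid=True):
    c=w2pix(n,[xy[0],xy[1],z0+.03]).astype(int)
    o=cv2.resize(img[c[1]-w:c[1]+w,c[0]-w:c[0]+w],None,fx=s,fy=s,interpolation=cv2.INTER_CUBIC)
    for R,z in DIM[name]:
        p=np.array([w2pix(n,[xy[0]+R*np.cos(a),xy[1]+R*np.sin(a),z+z0]) for a in np.linspace(0,6.2832,60)])
        p=(p-c+w+.5)*s-.5
        cv2.polylines(o,[np.round(p).astype(int)],True,(0,0,255) if z>0 else (0,255,0),1)
    return o
E
python3 - <<'E'
from h import *
G=dict(cup=(460.5,300.5,.045),strainer=(372,302,.075),cart=(326.5,197.5,.106),seat=(211.5,214,.026),cap=(271.5,300,.033),stub=(182,305,.04))
t=cv2.imread("pics/top0.png");s=cv2.imread("pics/side0.png");rows=[[],[]]
for k,(u,v,z) in G.items():
    p=pix2w("top",u,v,z);print(k,p.round(4))
    for i,(im,n) in enumerate([(t,"top"),(s,"side")]): rows[i].append(overlay(im,n,k,p[:2],w=30,s=4))
cv2.imwrite("pics/o1.png",np.vstack([np.hstack(x[:3]) for x in rows]));cv2.imwrite("pics/o2.png",np.vstack([np.hstack(x[3:]) for x in rows]))
E
```

```text
cup [ 0.4746 -0.2685  0.045 ]
strainer [ 0.4775 -0.093   0.075 ]
cart [ 0.6708 -0.0115  0.106 ]
seat [0.6546 0.215  0.026 ]
cap [0.4831 0.0975 0.033 ]
stub [0.4777 0.2686 0.04  ]
```

View pics/o1.png

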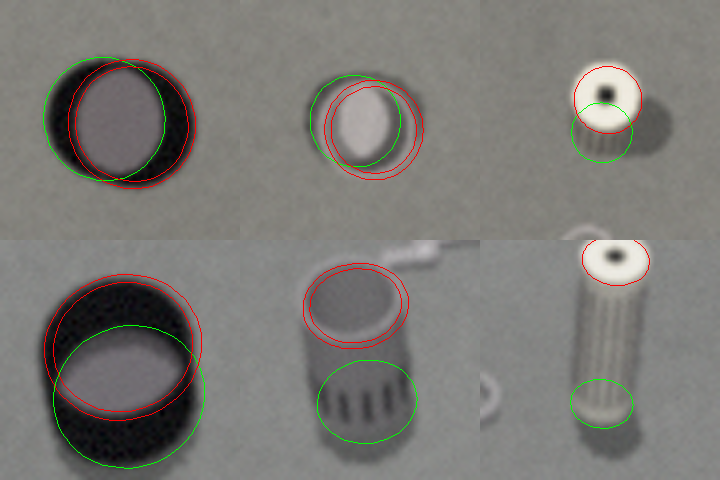

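View pics/o2.png

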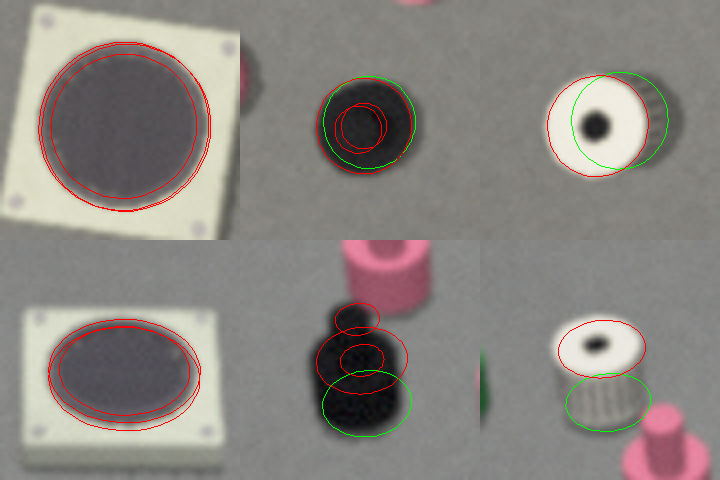

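Request:
drive_tool(offset=[[0, 0, 1], [0, 0, 1], [0, 0, 1], [2.4, -3.2, 0], [2.4, -3.2, 0], [2.4, -3.2, 0], [2.4, -3.2, 0], [2.4, -3.2, 0], [2.4, -3.2, 0], [2.4, -3.2, 0]], dr=[[0, 0, 5.5], [0, 0, 5.5], [0, 0, 5.5], [0, 0, 0], [0, 0, 0], [0, 0, 0], [0, 0, 0], [0, 0, 0], [0, 0, 0], [0, 0, 0]], hand=1)

```text
t: 0.93
tool_pos: [0.3581, -0.4242, 0.1996]
tcp_rot: [1.0, -0.019, -0.006, -0.002]
wrist_force: [0.5, -0.2, 0.6]
width: 0.0852
```

Request:
drive_tool(offset=[[2.3, -3.1, 0.5], [2.3, -3.1, 0.5], [2.3, -3.1, 0.5], [2.3, -3.1, 0.5], [2.3, -3.1, 0.5], [0, 0, 0], [0, 0, 0], [0, 0, 0], [0, 0, 0], [0, 0, 0]], dr=[[0, 0, 0], [0, 0, 0], [0, 0, 0], [0, 0, 0], [0, 0, 0], [0, 0, -2], [0, 0, 0], [0, 0, 0], [0, 0, 0], [0, 0, 0]])

```text
t: 1.77
tool_pos: [0.4876, -0.2533, 0.171]
tcp_rot: [1.0, 0.007, -0.006, -0.005]
wrist_force: [-0.1, 0.1, -0.3]
width: 0.0851
```

```bash
cat >> h.py <<'E'
from scipy.spatial.transform import Rotation as Ro
def go(x,y,z):
    s=r.state();R=Ro.from_quat(s["tcp_rot"]);d=np.array([x,y,z])-s["tool_pos"]
    tgt=Ro.from_matrix(np.diag([1.,-1,-1]))
    print("pos",s["tool_pos"].round(4),"tool off cm",(R.inv().apply(d)*100).round(2),"rot deg",np.degrees((R.inv()*tgt).as_rotvec()).round(2),"w",round(s["width"],4),"F",s["wrist_force"].round(2),"t",round(s["t"],2))
def snap(tag):
    for n in("top","side"): cv2.imwrite(f"pics/{n}_{tag}.png",viewer.capture(n))
E
python3 - <<'E'
from h import *
go(.474,-.2685,.1);snap("a")
t=cv2.imread("pics/top_a.png");s=cv2.imread("pics/side_a.png")
p=[w2pix(n,r.state()["tool_pos"]+[0,0,-.008]) for n in("top","side")];print(p)
cv2.imwrite("pics/a.png",np.hstack([crop(t,*p[0],50,60,4),crop(s,*p[1],50,60,4)]))
E
```

```text
pos [ 0.4876 -0.2533  0.171 ] tool off cm [-1.29  1.58  7.1 ] rot deg [-0.57  0.7   0.81] w 0.0851 F [-0.1   0.11 -0.31] t 1.77
[array([473.23634264, 297.09074618]), array([287.49715067, 333.08388363])]
```

View pics/a.png

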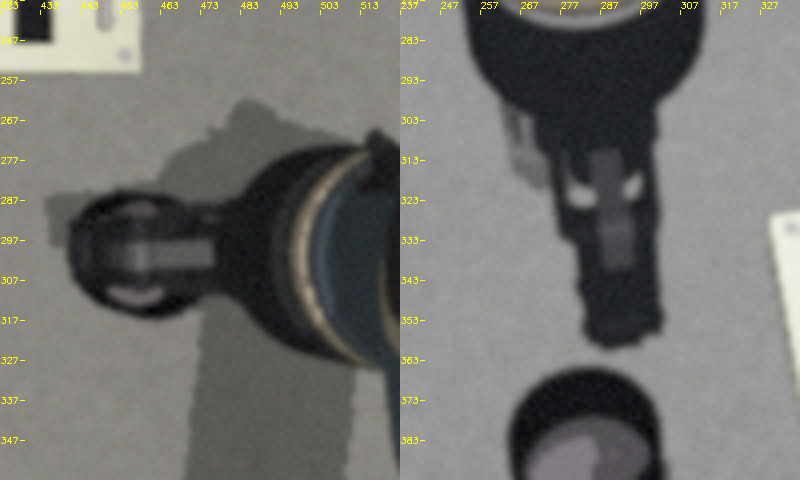

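Run:
```python
from h import *
for dy in(-.0427,-.057): 
  for dz in (0,.013): print(w2pix("side",r.state()["tool_pos"]+[0,dy,dz-.008]))
```

```text
[291.14288782 359.52306625]
[290.70924937 354.95476436]
[292.42294491 368.80614447]
[292.00088388 364.30428185]
```

Request:
drive_tool(offset=[[-0.7, 0.8, 1], [-0.7, 0.8, 1], [0, 0, 2], [0, 0, 2], [0, 0, 1], [0, 0, 0], [0, 0, 0], [0, 0, 0], [0, 0, 0], [0, 0, 0]], dr=[[0, 0, 0.8], [0, 0, 0], [0, 0, 0], [0, 0, 0], [0, 0, 0], [-0.5, 0.6, 0], [0, 0, 0], [0, 0, 0], [0, 0, 0], [0, 0, 0]])

```text
t: 2.7
tool_pos: [0.4647, -0.2804, 0.0967]
tcp_rot: [1.0, -0.009, -0.001, 0.002]
wrist_force: [-0.1, -0.2, -0.2]
width: 0.0854
```

Run:
```python
from h import *
go(.474,-.2685,.022);snap("b")
t=cv2.imread("pics/top_b.png");s=cv2.imread("pics/side_b.png")
cv2.imwrite("pics/b.png",np.hstack([crop(t,458,300,40,50,5),crop(s,285,370,40,50,5)]))
```

```text
pos [ 0.4647 -0.2804  0.0967] tool off cm [ 0.93 -1.24  7.46] rot deg [ 0.25  0.11 -1.  ] w 0.0854 F [-0.11 -0.19 -0.24] t 2.7
```

View pics/b.png

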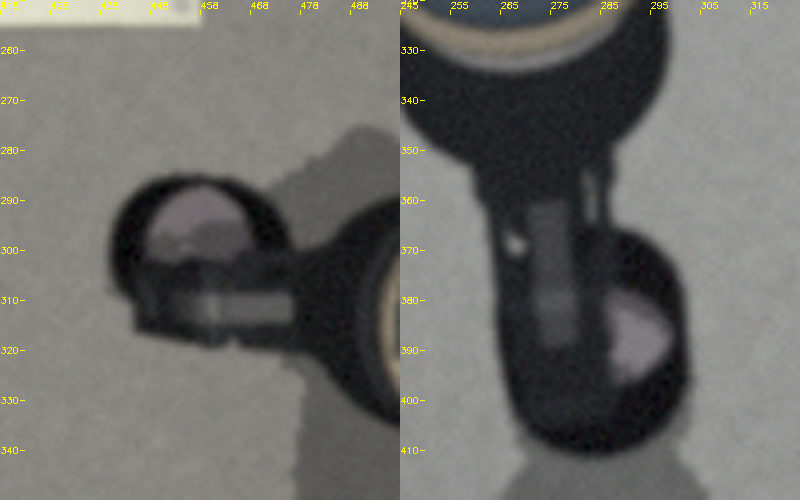

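Request:
drive_tool(offset=[[0.4, -0.5, 0], [0.3, -0.4, 0], [0.1, -0.2, 0], [0, 0, 0], [0, 0, 0], [0, 0, 0], [0, 0, 0], [0, 0, 0], [0, 0, 0], [0, 0, 0]], dr=[[0, 0, -0.5], [0, 0, 0], [0, 0, 0], [0, 0, 0], [0, 0, 0], [0, 0, 0], [0, 0, 0], [0, 0, 0], [0, 0, 0], [0, 0, 0]])

```text
t: 3.63
tool_pos: [0.4756, -0.2676, 0.0982]
tcp_rot: [1.0, -0.003, 0.001, 0.003]
wrist_force: [-0.2, 0.8, 0.0]
width: 0.0853
```

Run:
```python
from h import *
go(.474,-.2685,.022)
```

```text
pos [ 0.4756 -0.2676  0.0982] tool off cm [-0.17  0.05  7.62] rot deg [ 0.32 -0.08 -0.31] w 0.0853 F [-0.19  0.81  0.03] t 3.63
```

Request:
drive_tool(offset=[[-0.1, 0, 1.5], [0, 0, 1.5], [0, 0, 1.2], [0, 0, 1.0], [0, 0, 0.8], [0, 0, 0.5], [0, 0, 0.3], [0, 0, 0.2], [0, 0, 0], [0, 0, 0]], dr=[[0, 0, -0.3], [0, 0, 0], [0, 0, 0], [0, 0, 0], [0, 0, 0], [0, 0, 0], [0, 0, 0], [0, 0, 0], [0, 0, 0], [0, 0, 0]])

```text
t: 4.47
tool_pos: [0.4761, -0.27, 0.0262]
tcp_rot: [1.0, -0.001, 0.003, 0.004]
wrist_force: [-0.4, -0.1, 0.2]
width: 0.0857
```

Run:
```python
from h import *
go(.474,-.2685,.022);snap("c")
t=cv2.imread("pics/top_c.png");s=cv2.imread("pics/side_c.png")
cv2.imwrite("pics/c.png",np.hstack([crop(t,458,300,40,50,5),crop(s,285,370,40,50,5)]))
```

```text
pos [ 0.4761 -0.27    0.0262] tool off cm [-0.21 -0.15  0.41] rot deg [ 0.46 -0.3  -0.11] w 0.0857 F [-0.4  -0.07  0.2 ] t 4.47
```

View pics/c.png

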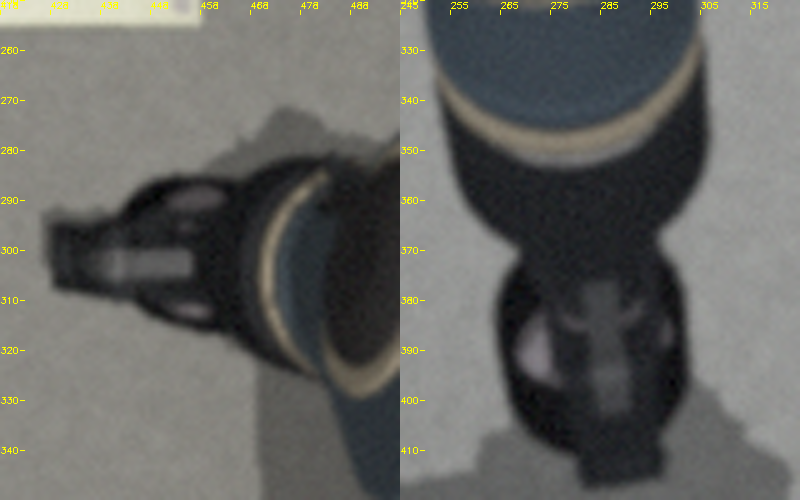

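Request:
drive_tool(offset=[[-0.1, 0, 0.2], [0, 0, 0.1], [0, 0, 0], [0, 0, 0], [0, 0, 0], [0, 0, 0], [0, 0, 0], [0, 0, 0], [0, 0, 0], [0, 0, 0]], dr=[[0, 0, 0], [0, 0, 0], [0, 0, 0], [0, 0, 0], [0, 0, 0], [0, 0, 0], [0, 0, 0], [0, 0, 0], [0, 0, 0], [0, 0, 0]])

```text
t: 5.4
tool_pos: [0.476, -0.2704, 0.0245]
tcp_rot: [1.0, -0.001, 0.004, 0.005]
wrist_force: [-0.2, 0.1, 0.3]
width: 0.0857
```

Request:
drive_tool(offset=[[0, 0, 0], [0, 0, 0], [0, 0, 0], [0, 0, 0], [0, 0, 0], [0, 0, 0], [0, 0, 0], [0, 0, 0], [0, 0, 0], [0, 0, 0]], dr=[[0, 0, 0], [0, 0, 0], [0, 0, 0], [0, 0, 0], [0, 0, 0], [0, 0, 0], [0, 0, 0], [0, 0, 0], [0, 0, 0], [0, 0, 0]], hand=0, grip_force=30)

```text
t: 6.23
tool_pos: [0.476, -0.2703, 0.025]
tcp_rot: [1.0, -0.001, 0.004, 0.005]
wrist_force: [0.3, 0.5, 1.1]
width: 0.0621
```

Request:
drive_tool(offset=[[0, 0, -1], [0, 0, -2], [0, 0, -3], [0, -1, -3], [0.5, -2, -2], [1, -3, -1], [1.2, -3.4, 0], [1.2, -3.4, 0], [1.2, -3.4, 0], [1.2, -3.4, 0]], dr=[[0, 0, 0], [0, 0, 0], [0, 0, 0], [0, 0, 0], [0, 0, 0], [0, 0, 0], [0, 0, 0], [0, 0, 0], [0, 0, 0], [0, 0, 0]])

```text
t: 7.07
tool_pos: [0.537, -0.0778, 0.1526]
tcp_rot: [1.0, -0.012, 0.003, 0.007]
wrist_force: [0.4, -0.0, -1.2]
width: 0.0619
```

Run:
```python
from h import *
go(.656,.215,.12)
```

```text
pos [ 0.537  -0.0778  0.1526] tool off cm [ 11.16 -29.6    2.95] rot deg [ 0.75 -0.36 -1.41] w 0.0619 F [ 0.42 -0.02 -1.17] t 7.07
```

Request:
drive_tool(offset=[[1.3, -3.4, 0], [1.3, -3.4, 0], [1.3, -3.4, 0], [1.3, -3.4, 0], [1.3, -3.4, 0], [1.2, -3.0, 0], [1, -2.5, 0], [0.6, -1.6, 0], [0.3, -0.8, 0], [0.1, -0.3, 0]], dr=[[0.7, -0.3, -1], [0, 0, 0], [0, 0, 0], [0, 0, 0], [0, 0, 0], [0, 0, 0], [0, 0, 0], [0, 0, 0], [0, 0, 0], [0, 0, 0]])

```text
t: 7.9
tool_pos: [0.6364, 0.1968, 0.1561]
tcp_rot: [1.0, 0.003, 0.001, -0.002]
wrist_force: [-0.3, -0.2, -0.7]
width: 0.0619
```

Run:
```python
from h import *
go(.656,.215,.12)
```

```text
pos [0.6364 0.1968 0.1561] tool off cm [ 1.96 -1.79  3.62] rot deg [-0.23 -0.08  0.34] w 0.0619 F [-0.32 -0.16 -0.73] t 7.9
```

Request:
drive_tool(offset=[[0.8, -0.7, 1], [0.6, -0.5, 1], [0.3, -0.3, 1], [0.1, -0.1, 1], [0, 0, 0.6], [0, 0, 0.3], [0, 0, 0.1], [0, 0, 0], [0, 0, 0], [0, 0, 0]], dr=[[0, 0, 0.3], [0, 0, 0], [0, 0, 0], [0, 0, 0], [0, 0, 0], [0, 0, 0], [0, 0, 0], [0, 0, 0], [0, 0, 0], [0, 0, 0]])

```text
t: 8.73
tool_pos: [0.6536, 0.2044, 0.1018]
tcp_rot: [1.0, -0.004, -0.002, 0.002]
wrist_force: [0.9, -0.2, -1.5]
width: 0.062
```

Run:
```python
from h import *
go(.656,.215,.08)
snap("d")
t=cv2.imread("pics/top_d.png");s=cv2.imread("pics/side_d.png")
p=r.state()["tool_pos"];z0=p[2]-.025
a=overlay(t,"top","cup",p[:2]-[.0014,0],z0,40,5);b=overlay(s,"side","cup",p[:2]-[.0014,0],z0,40,5)
cv2.imwrite("pics/d.png",np.hstack([a,b]))
```

```text
pos [0.6536 0.2044 0.1018] tool off cm [ 0.24 -1.07  2.17] rot deg [ 0.19  0.19 -0.4 ] w 0.062 F [ 0.91 -0.25 -1.54] t 8.73
```

View pics/d.png

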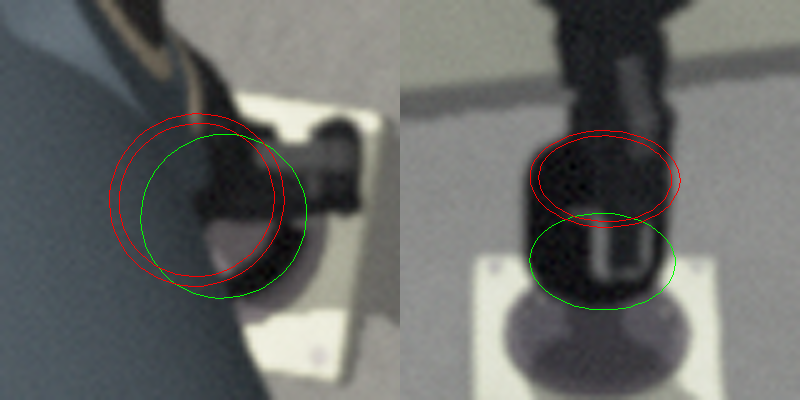

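Run:
```python
from h import *
for n,(u,v) in(("top",(212,214)),("side",(341,173))):
    im=cv2.imread(f"pics/{n}0.png");g=cv2.cvtColor(im,6)
    m=(g<150).astype(np.uint8); 
    _,l,st,ce=cv2.connectedComponentsWithStats(m); k=l[v,u]
    c,_=cv2.findContours((l==k).astype(np.uint8),0,1); e=cv2.fitEllipse(c[0]);print(n,st[k],e)
    # model ellipse center for candidates
    p=pix2w(n,*e[0],.023);print(p.round(4), w2pix(n,[.6546,.215,.023]))
    mm=np.array([w2pix(n,[.6546+.042*np.cos(a),.215+.042*np.sin(a),.023]) for a in np.linspace(0,6.28,50)]);print(mm.min(0),mm.max(0))
```

```text
top [ 191  194   42   41 1356] ((211.2620391845703, 213.80422973632812), (40.268863677978516, 41.06399917602539), 98.44036102294922)
[0.6553 0.2161 0.023 ] [211.8200644  214.16615963]
[190.61792621 193.30580228] [232.98048332 235.16831899]
side [322 160  37  27 778] ((339.8417053222656, 172.55728149414062), (25.67049217224121, 36.392974853515625), 91.64437103271484)
[0.6531 0.2167 0.023 ] [340.64134163 172.99934864]
[321.71250176 160.35396102] [359.54547771 186.20110462]
```

Request:
drive_tool(offset=[[0.1, -0.5, 0], [0.1, -0.4, 0.3], [0, -0.2, 0.5], [0, 0, 0.5], [0, 0, 0.4], [0, 0, 0.2], [0, 0, 0.1], [0, 0, 0], [0, 0, 0], [0, 0, 0]], dr=[[0, 0, -0.3], [0, 0, 0], [0, 0, 0], [0, 0, 0], [0, 0, 0], [0, 0, 0], [0, 0, 0], [0, 0, 0], [0, 0, 0], [0, 0, 0]])

```text
t: 9.67
tool_pos: [0.6559, 0.2178, 0.0801]
tcp_rot: [1.0, 0.0, -0.001, 0.001]
wrist_force: [0.2, 0.1, -1.2]
width: 0.0613
```

Run:
```python
from h import *
go(.6565,.216,.052)
```

```text
pos [0.6559 0.2178 0.0801] tool off cm [0.07 0.18 2.81] rot deg [0.14 0.13 0.01] w 0.0613 F [ 0.24  0.11 -1.24] t 9.67
```

Request:
drive_tool(offset=[[0, 0.1, 0.3], [0, 0, 0.5], [0, 0, 0.5], [0, 0, 0.4], [0, 0, 0.3], [0, 0, 0.2], [0, 0, 0.1], [0, 0, 0], [0, 0, 0], [0, 0, 0]], dr=[[0, 0, 0], [0, 0, 0], [0, 0, 0], [0, 0, 0], [0, 0, 0], [0, 0, 0], [0, 0, 0], [0, 0, 0], [0, 0, 0], [0, 0, 0]])

```text
t: 10.5
tool_pos: [0.656, 0.2162, 0.0546]
tcp_rot: [1.0, -0.0, -0.001, 0.001]
wrist_force: [0.2, 0.2, -1.3]
width: 0.062
```

Run:
```python
from h import *
go(.6565,.216,.045)
snap("e")
t=cv2.imread("pics/top_e.png");s=cv2.imread("pics/side_e.png")
cv2.imwrite("pics/e.png",np.hstack([crop(t,212,214,40,40,5),crop(s,341,170,40,40,5)]))
```

```text
pos [0.656  0.2162 0.0546] tool off cm [0.05 0.01 0.96] rot deg [ 0.15  0.12 -0.03] w 0.062 F [ 0.24  0.21 -1.35] t 10.5
```

View pics/e.png

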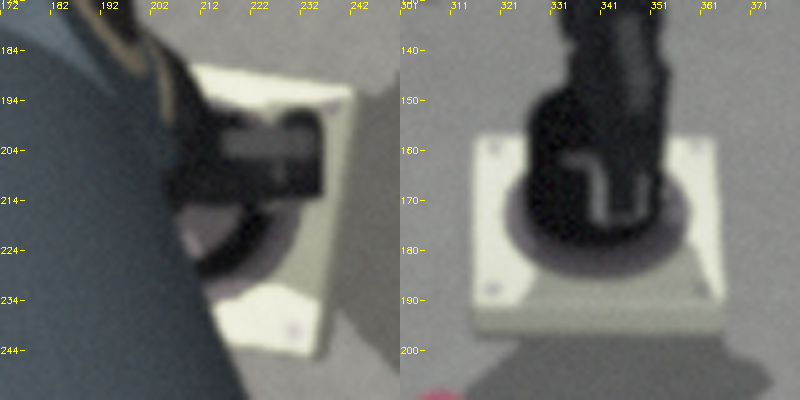

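Request:
drive_tool(offset=[[0, 0, 0.1], [0, 0, 0.2], [0, 0, 0.2], [0, 0, 0.2], [0, 0, 0.1], [0, 0, 0.1], [0, 0, 0], [0, 0, 0], [0, 0, 0], [0, 0, 0]], dr=[[0, 0, 0], [0, 0, 0], [0, 0, 0], [0, 0, 0], [0, 0, 0], [0, 0, 0], [0, 0, 0], [0, 0, 0], [0, 0, 0], [0, 0, 0]])

```text
t: 11.43
tool_pos: [0.6565, 0.2163, 0.0454]
tcp_rot: [1.0, -0.0, -0.0, 0.001]
wrist_force: [0.7, 0.2, -1.5]
width: 0.0621
```

Request:
drive_tool(offset=[[0, 0, 0.1], [0, 0, 0.1], [0, 0, 0], [0, 0, 0], [0, 0, 0], [0, 0, 0], [0, 0, 0], [0, 0, 0], [0, 0, 0], [0, 0, 0]], dr=[[0, 0, 0], [0, 0, 0], [0, 0, 0], [0, 0, 0], [0, 0, 0], [0, 0, 0], [0, 0, 0], [0, 0, 0], [0, 0, 0], [0, 0, 0]])

```text
t: 12.27
tool_pos: [0.6567, 0.2166, 0.0453]
tcp_rot: [1.0, -0.0, -0.0, 0.001]
wrist_force: [-0.2, -0.4, -0.8]
width: 0.0618
```

Request:
drive_tool(offset=[[0, 0, 0.2], [0, 0, 0.2], [0, 0, 0.2], [0, 0, 0], [0, 0, 0], [0, 0, 0], [0, 0, 0], [0, 0, 0], [0, 0, 0], [0, 0, 0]], dr=[[0, 0, 0], [0, 0, 0], [0, 0, 0], [0, 0, 0], [0, 0, 0], [0, 0, 0], [0, 0, 0], [0, 0, 0], [0, 0, 0], [0, 0, 0]])

```text
t: 13.1
tool_pos: [0.6569, 0.2167, 0.0452]
tcp_rot: [1.0, -0.0, -0.0, 0.002]
wrist_force: [-0.8, -0.7, 0.8]
width: 0.0617
```

Request:
drive_tool(offset=[[0, 0, 0], [0, 0, 0], [0, 0, 0], [0, 0, 0], [0, 0, 0], [0, 0, 0], [0, 0, 0], [0, 0, 0], [0, 0, -0.5], [0, 0, -1.5]], dr=[[0, 0, 0], [0, 0, 0], [0, 0, 0], [0, 0, 0], [0, 0, 0], [0, 0, 0], [0, 0, 0], [0, 0, 0], [0, 0, 0], [0, 0, 0]], hand=1)

```text
t: 13.93
tool_pos: [0.6554, 0.2162, 0.0626]
tcp_rot: [1.0, -0.0, -0.002, 0.003]
wrist_force: [1.3, -0.1, -0.7]
width: 0.0856
```

Request:
drive_tool(offset=[[0, 0, -3], [0, 0, -4], [-1.2, 2, -2], [-1.8, 3, 0], [-2.2, 3.4, 0], [-2.2, 3.4, 0], [-2.2, 3.4, 0], [-2, 3.2, 0], [-1.5, 2.4, 0], [-0.7, 1.2, 0]], dr=[[0, 0, 0], [0, 0, 0], [0, 0, 0], [0, 0, 0], [0, 0, 0], [0, 0, 0], [0, 0, 0], [0, 0, 0], [0, 0, 0], [0, 0, 0]])

```text
t: 14.77
tool_pos: [0.5161, -0.0046, 0.164]
tcp_rot: [1.0, 0.005, 0.004, -0.001]
wrist_force: [0.2, 0.2, -0.4]
width: 0.0854
```

Run:
```python
from h import *
p=pix2w("top",370.8,301.6,.075);print(p)
go(p[0],p[1],.12)
snap("f")
t=cv2.imread("pics/top_f.png");s=cv2.imread("pics/side_f.png")
cv2.imwrite("pics/f.png",np.vstack([np.hstack([overlay(t,"top","cup",(.6547,.2165),.02,30,6),overlay(s,"side","cup",(.6547,.2165),.02,30,6)])]))
cv2.imwrite("pics/f2.png",t)
```

```text
[ 0.47825391 -0.09079669  0.075     ]
pos [ 0.5161 -0.0046  0.164 ] tool off cm [-3.9   8.59  4.36] rot deg [-0.08 -0.5   0.53] w 0.0854 F [ 0.19  0.21 -0.42] t 14.77
```

View pics/f.png

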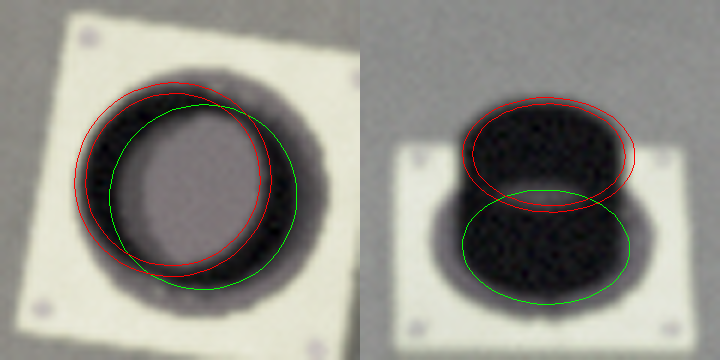

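View pics/f2.png

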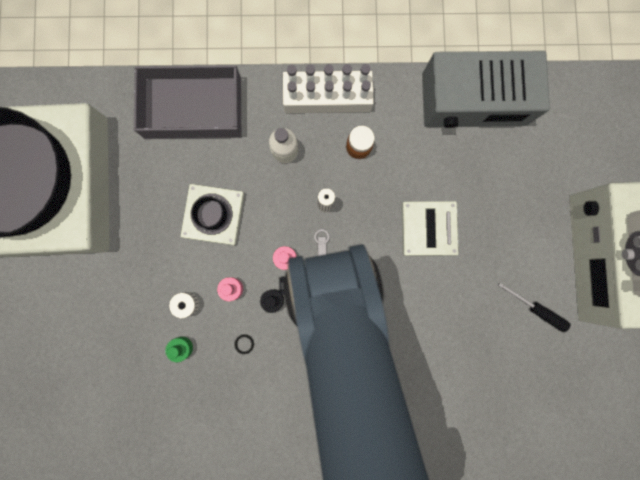

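The cup sits inside the ring with a grey margin all round: top rim centre about (211,214), side gaps about 5 px on each side. Now the strainer.

Request:
drive_tool(offset=[[-0.5, 1.3, 0], [-0.8, 1.9, 0], [-0.8, 1.8, 0.5], [-0.5, 1.2, 1], [-0.3, 0.6, 1], [-0.1, 0.2, 0.7], [0, 0.1, 0.4], [0, 0, 0.2], [0, 0, 0], [0, 0, 0]], dr=[[0, 0, 0.5], [0, 0, 0], [0, 0, 0], [0, 0, 0], [0, 0, 0], [0, 0, 0], [0, 0, 0], [0, 0, 0], [0, 0, 0], [0, 0, 0]])

```text
t: 15.7
tool_pos: [0.4928, -0.0707, 0.126]
tcp_rot: [1.0, 0.005, 0.009, -0.003]
wrist_force: [-0.3, 0.2, 0.6]
width: 0.085
```

Run:
```python
from h import *
go(.478,-.091,.052)
```

```text
pos [ 0.4928 -0.0707  0.126 ] tool off cm [-1.64  2.06  7.36] rot deg [-0.35 -1.05  0.63] w 0.085 F [-0.32  0.23  0.61] t 15.7
```

Request:
drive_tool(offset=[[-0.6, 0.7, 0], [-0.5, 0.6, 0], [-0.3, 0.4, 0], [-0.1, 0.1, 0], [0, 0, 0], [0, 0, 0], [0, 0, 0], [0, 0, 0], [0, 0, 0], [0, 0, 0]], dr=[[-0.3, -0.8, 0.6], [0, 0, 0], [0, 0, 0], [0, 0, 0], [0, 0, 0], [0, 0, 0], [0, 0, 0], [0, 0, 0], [0, 0, 0], [0, 0, 0]])

```text
t: 16.53
tool_pos: [0.4779, -0.0893, 0.1273]
tcp_rot: [1.0, 0.001, 0.003, -0.0]
wrist_force: [-0.5, -0.1, -1.1]
width: 0.0851
```

Run:
```python
from h import *
go(.478,-.091,.052)
```

```text
pos [ 0.4779 -0.0893  0.1273] tool off cm [-0.03  0.18  7.53] rot deg [-0.02 -0.37  0.11] w 0.0851 F [-0.5  -0.15 -1.08] t 16.53
```

Request:
drive_tool(offset=[[0, 0.1, 1], [0, 0, 1.5], [0, 0, 1.2], [0, 0, 1.0], [0, 0, 0.8], [0, 0, 0.5], [0, 0, 0.3], [0, 0, 0.2], [0, 0, 0], [0, 0, 0]], dr=[[0, -0.3, 0], [0, 0, 0], [0, 0, 0], [0, 0, 0], [0, 0, 0], [0, 0, 0], [0, 0, 0], [0, 0, 0], [0, 0, 0], [0, 0, 0]])

```text
t: 17.37
tool_pos: [0.479, -0.0899, 0.0564]
tcp_rot: [1.0, 0.002, 0.0, -0.0]
wrist_force: [-0.0, 0.0, 0.4]
width: 0.0854
```

Run:
```python
from h import *
go(.478,-.091,.052);snap("g")
t=cv2.imread("pics/top_g.png");s=cv2.imread("pics/side_g.png")
cv2.imwrite("pics/g.png",np.hstack([crop(t,370,300,40,50,5),crop(s,273,285,40,50,5)]))
```

```text
pos [ 0.479  -0.0899  0.0564] tool off cm [-0.1   0.11  0.44] rot deg [-0.04 -0.04  0.19] w 0.0854 F [-0.03  0.    0.45] t 17.37
```

View pics/g.png

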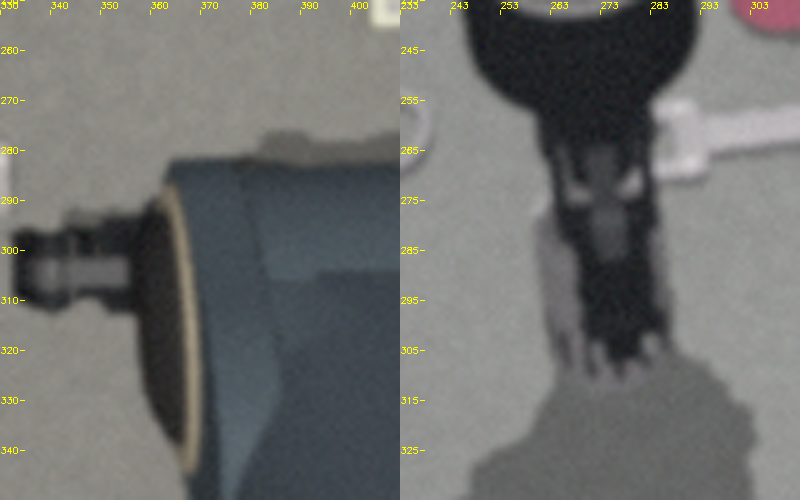

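Request:
drive_tool(offset=[[-0.1, 0.1, 0.2], [0, 0, 0.1], [0, 0, 0], [0, 0, 0], [0, 0, 0], [0, 0, 0], [0, 0, 0], [0, 0, 0], [0, 0, 0], [0, 0, 0]], dr=[[0, 0, 0], [0, 0, 0], [0, 0, 0], [0, 0, 0], [0, 0, 0], [0, 0, 0], [0, 0, 0], [0, 0, 0], [0, 0, 0], [0, 0, 0]])

```text
t: 18.3
tool_pos: [0.4791, -0.0913, 0.0549]
tcp_rot: [1.0, 0.001, 0.002, 0.0]
wrist_force: [-0.1, 0.2, 0.3]
width: 0.0855
```

Request:
drive_tool(offset=[[0, 0, 0], [0, 0, 0], [0, 0, 0], [0, 0, 0], [0, 0, 0], [0, 0, 0], [0, 0, 0], [0, 0, 0], [0, 0, 0], [0, 0, 0]], dr=[[0, 0, 0], [0, 0, 0], [0, 0, 0], [0, 0, 0], [0, 0, 0], [0, 0, 0], [0, 0, 0], [0, 0, 0], [0, 0, 0], [0, 0, 0]], hand=0, grip_force=35)

```text
t: 19.13
tool_pos: [0.4792, -0.0911, 0.055]
tcp_rot: [1.0, 0.002, 0.002, 0.0]
wrist_force: [0.0, 0.5, 1.4]
width: 0.0442
```

Request:
drive_tool(offset=[[0, 0, -0.5], [0, 0, -1.5], [0, 0, -3], [0, 0, -3], [0, -0.5, -2.5], [0.5, -1, -1], [1, -2, 0], [1.7, -3, 0], [1.7, -3, 0], [1.7, -3, 0]], dr=[[0, 0, 0], [0, 0, 0], [0, 0, 0], [0, 0, 0], [0, 0, 0], [0, 0, 0], [0, 0, 0], [0, 0, 0], [0, 0, 0], [0, 0, 0]])

```text
t: 19.97
tool_pos: [0.5411, 0.0277, 0.1762]
tcp_rot: [1.0, -0.008, -0.001, 0.002]
wrist_force: [0.4, 0.1, -1.4]
width: 0.0442
```

Run:
```python
from h import *
go(.656,.2165,.15)
```

```text
pos [0.5411 0.0277 0.1762] tool off cm [ 11.2  -19.06   2.51] rot deg [ 0.26  0.13 -0.89] w 0.0442 F [ 0.44  0.13 -1.41] t 19.97
```

Request:
drive_tool(offset=[[1.7, -3, 0], [1.8, -3, 0], [1.8, -3, 0], [1.7, -2.5, 0], [1.2, -1.8, 0], [0.8, -1.2, 0], [0.5, -0.8, 0], [0.3, -0.4, 0], [0.1, -0.2, 0], [0, 0, 0]], dr=[[0.2, 0, -0.8], [0, 0, 0], [0, 0, 0], [0, 0, 0], [0, 0, 0], [0, 0, 0], [0, 0, 0], [0, 0, 0], [0, 0, 0], [0, 0, 0]])

```text
t: 20.8
tool_pos: [0.6429, 0.2024, 0.1746]
tcp_rot: [1.0, 0.004, -0.003, -0.001]
wrist_force: [-0.5, -0.3, -0.6]
width: 0.0443
```

Run:
```python
from h import *
go(.656,.2165,.13)
```

```text
pos [0.6429 0.2024 0.1746] tool off cm [ 1.35 -1.39  4.45] rot deg [-0.11  0.37  0.46] w 0.0443 F [-0.46 -0.34 -0.61] t 20.8
```

Request:
drive_tool(offset=[[0.5, -0.5, 0], [0.4, -0.4, 0.5], [0.2, -0.3, 1], [0.1, -0.1, 1], [0, 0, 0.7], [0, 0, 0.4], [0, 0, 0.2], [0, 0, 0], [0, 0, 0], [0, 0, 0]], dr=[[0, 0.3, 0.4], [0, 0, 0], [0, 0, 0], [0, 0, 0], [0, 0, 0], [0, 0, 0], [0, 0, 0], [0, 0, 0], [0, 0, 0], [0, 0, 0]])

```text
t: 21.63
tool_pos: [0.6545, 0.21, 0.1308]
tcp_rot: [1.0, -0.003, -0.002, 0.002]
wrist_force: [-0.8, 0.1, -1.6]
width: 0.0446
```

Run:
```python
from h import *
go(.656,.2165,.13)
snap("i")
t=cv2.imread("pics/top_i.png");s=cv2.imread("pics/side_i.png")
p=r.state()["tool_pos"];z0=p[2]-.055
a=overlay(t,"top","strainer",p[:2]-[.001,0],z0,40,5);b=overlay(s,"side","strainer",p[:2]-[.001,0],z0,40,5)
cv2.imwrite("pics/i.png",np.hstack([a,b]))
```

```text
pos [0.6545 0.21   0.1308] tool off cm [ 0.15 -0.65  0.08] rot deg [ 0.18  0.28 -0.36] w 0.0446 F [-0.84  0.12 -1.58] t 21.63
```

View pics/i.png

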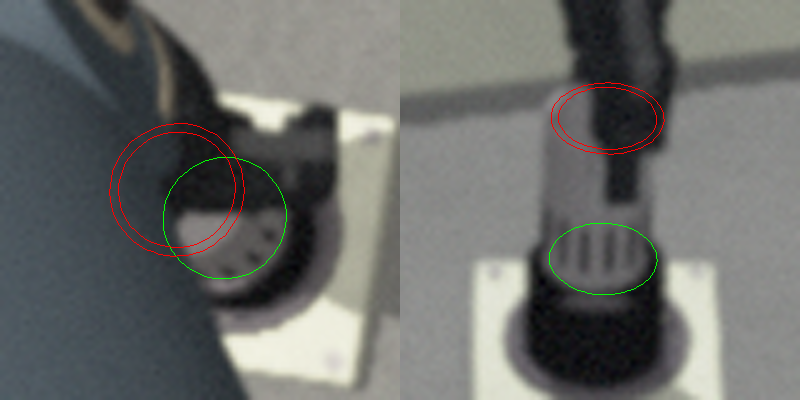

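Request:
drive_tool(offset=[[0.1, -0.3, 0], [0.1, -0.2, 0], [0, -0.1, 0], [0, 0, 0.1], [0, 0, 0], [0, 0, 0], [0, 0, 0], [0, 0, 0], [0, 0, 0], [0, 0, 0]], dr=[[0.2, 0.2, -0.3], [0, 0, 0], [0, 0, 0], [0, 0, 0], [0, 0, 0], [0, 0, 0], [0, 0, 0], [0, 0, 0], [0, 0, 0], [0, 0, 0]])

```text
t: 22.57
tool_pos: [0.6576, 0.2174, 0.1318]
tcp_rot: [1.0, -0.0, 0.001, -0.001]
wrist_force: [0.0, 0.3, -1.6]
width: 0.0441
```

Run:
```python
from h import *
go(.656,.2165,.08)
snap("j")
t=cv2.imread("pics/top_j.png");s=cv2.imread("pics/side_j.png")
cv2.imwrite("pics/j.png",np.hstack([crop(t,212,214,40,40,5),crop(s,341,165,40,40,5)]))
```

```text
pos [0.6576 0.2174 0.1318] tool off cm [-0.17  0.1   5.18] rot deg [-0.12 -0.14 -0.  ] w 0.0441 F [ 0.05  0.27 -1.64] t 22.57
```

View pics/j.png

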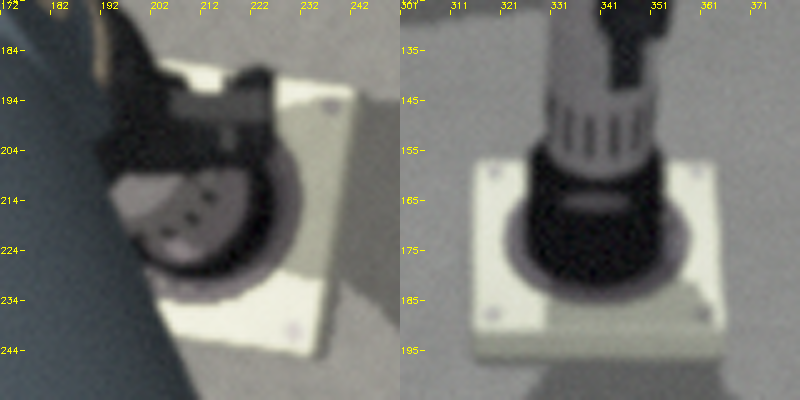

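Request:
drive_tool(offset=[[-0.1, 0.1, 0.3], [-0.1, 0, 0.5], [0, 0, 0.6], [0, 0, 0.6], [0, 0, 0.4], [0, 0, 0.2], [0, 0, 0.1], [0, 0, 0], [0, 0, 0], [0, 0, 0]], dr=[[0, 0, 0], [0, 0, 0], [0, 0, 0], [0, 0, 0], [0, 0, 0], [0, 0, 0], [0, 0, 0], [0, 0, 0], [0, 0, 0], [0, 0, 0]])

```text
t: 23.5
tool_pos: [0.6548, 0.2159, 0.1005]
tcp_rot: [1.0, -0.0, 0.0, -0.001]
wrist_force: [-0.2, -0.3, -0.7]
width: 0.044
```

Run:
```python
from h import *
go(.656,.2165,.08)
snap("k")
s=cv2.imread("pics/side_k.png");t=cv2.imread("pics/top_k.png")
cv2.imwrite("pics/k.png",np.hstack([crop(t,212,214,40,40,5),crop(s,341,165,40,40,5)]))
```

```text
pos [0.6548 0.2159 0.1005] tool off cm [ 0.12 -0.05  2.05] rot deg [-0.08 -0.02 -0.01] w 0.044 F [-0.25 -0.35 -0.67] t 23.5
```

View pics/k.png

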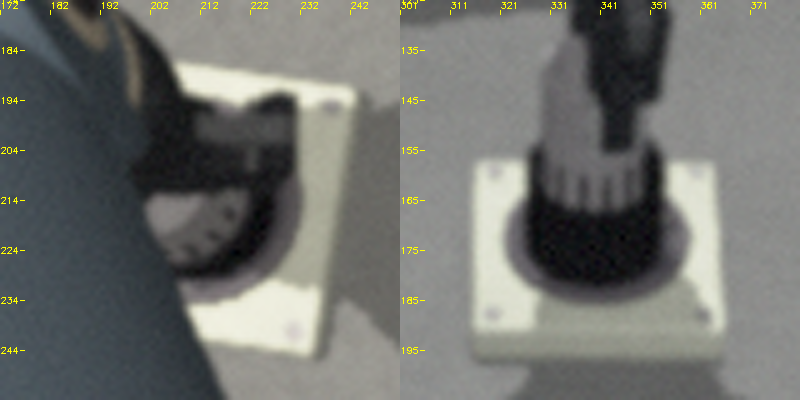

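Request:
drive_tool(offset=[[0, 0, 0.3], [0, 0, 0.4], [0, 0, 0.4], [0, 0, 0.3], [0, 0, 0.2], [0, 0, 0.1], [0, 0, 0], [0, 0, 0], [0, 0, 0], [0, 0, 0]], dr=[[0, 0, 0], [0, 0, 0], [0, 0, 0], [0, 0, 0], [0, 0, 0], [0, 0, 0], [0, 0, 0], [0, 0, 0], [0, 0, 0], [0, 0, 0]])

```text
t: 24.43
tool_pos: [0.6551, 0.2161, 0.0822]
tcp_rot: [1.0, -0.0, 0.001, -0.001]
wrist_force: [-0.6, 0.1, -1.3]
width: 0.0443
```

Request:
drive_tool(offset=[[0, 0, 0.1], [0, 0, 0.1], [0, 0, 0.1], [0, 0, 0], [0, 0, 0], [0, 0, 0], [0, 0, 0], [0, 0, 0], [0, 0, 0], [0, 0, 0]], dr=[[0, 0, 0], [0, 0, 0], [0, 0, 0], [0, 0, 0], [0, 0, 0], [0, 0, 0], [0, 0, 0], [0, 0, 0], [0, 0, 0], [0, 0, 0]])

```text
t: 25.27
tool_pos: [0.6559, 0.2164, 0.0802]
tcp_rot: [1.0, -0.0, 0.002, -0.001]
wrist_force: [0.2, -0.3, -0.9]
width: 0.0446
```

Request:
drive_tool(offset=[[0, 0, 0.2], [0, 0, 0.2], [0, 0, 0.2], [0, 0, 0], [0, 0, 0], [0, 0, 0], [0, 0, 0], [0, 0, 0], [0, 0, 0], [0, 0, 0]], dr=[[0, 0, 0], [0, 0, 0], [0, 0, 0], [0, 0, 0], [0, 0, 0], [0, 0, 0], [0, 0, 0], [0, 0, 0], [0, 0, 0], [0, 0, 0]])

```text
t: 26.1
tool_pos: [0.6568, 0.2169, 0.08]
tcp_rot: [1.0, -0.0, 0.003, -0.001]
wrist_force: [-0.4, -0.2, -0.1]
width: 0.0443
```

Request:
drive_tool(offset=[[0, 0, 0], [0, 0, 0], [0, 0, 0], [0, 0, 0], [0, 0, 0], [0, 0, 0], [0, 0, 0], [0, 0, 0], [0, 0, -0.5], [0, 0, -1.5]], dr=[[0, 0, 0], [0, 0, 0], [0, 0, 0], [0, 0, 0], [0, 0, 0], [0, 0, 0], [0, 0, 0], [0, 0, 0], [0, 0, 0], [0, 0, 0]], hand=1)

```text
t: 26.93
tool_pos: [0.655, 0.2162, 0.0975]
tcp_rot: [1.0, -0.0, 0.0, -0.0]
wrist_force: [0.2, -0.2, 0.3]
width: 0.0852
```

Request:
drive_tool(offset=[[0, 0, -2], [0, 0, -3], [0, 1, -3], [0, 2, -1], [0.2, 3, 0], [0.2, 3, 0], [0.2, 3, 0], [0.2, 2.5, 0], [0.2, 1.8, 0], [0.1, 1, 0]], dr=[[0, 0, 0], [0, 0, 0], [0, 0, 0], [0, 0, 0], [0, 0, 0], [0, 0, 0], [0, 0, 0], [0, 0, 0], [0, 0, 0], [0, 0, 0]])

```text
t: 27.77
tool_pos: [0.6681, 0.044, 0.2002]
tcp_rot: [1.0, 0.006, 0.005, -0.003]
wrist_force: [0.3, -0.9, -0.2]
width: 0.0858
```

Run:
```python
from h import *
p=pix2w("top",326.5,197.5,.106)
b=cv2.imread("pics/top0.png");print(p)
go(p[0],p[1],.17)
snap("l")
t=cv2.imread("pics/top_l.png");s=cv2.imread("pics/side_l.png")
c=(.6555,.2165)
A=[overlay(t,"top","strainer",c,.025,30,6),overlay(s,"side","strainer",c,.025,30,6)]
cv2.imwrite("pics/l.png",np.hstack(A))
cv2.imwrite("pics/l2.png",np.hstack([crop(b,327,198,25,25,8),crop(cv2.imread("pics/side0.png"),371,238,25,25,8)]))
```

```text
[ 0.67078264 -0.01145313  0.106     ]
pos [0.6681 0.044  0.2002] tool off cm [0.18 5.57 2.99] rot deg [-0.34 -0.6   0.63] w 0.0858 F [ 0.34 -0.94 -0.21] t 27.77
```

View pics/l.png

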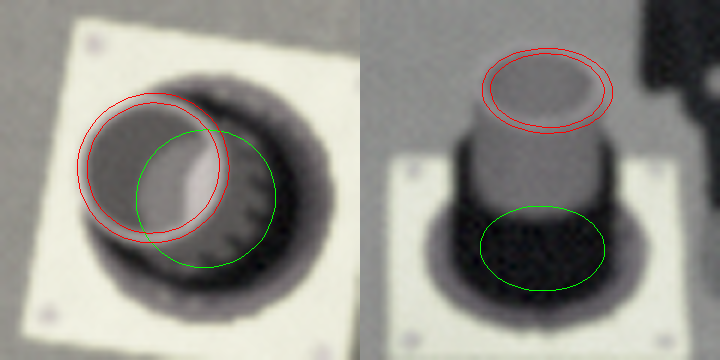

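View pics/l2.png

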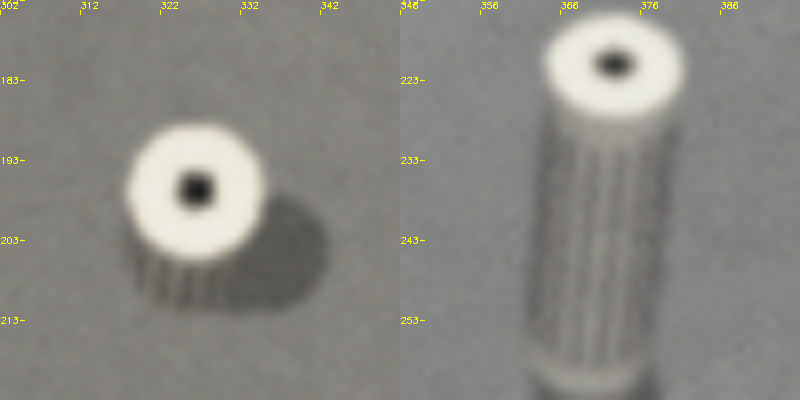

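Run:
```python
from h import *
print(pix2w("top",326.2,196.5,.106),pix2w("side",372.3,220.5,.106)); 
go(.671,-.011,.15)
```

```text
[ 0.67264154 -0.01094411  0.106     ] [ 0.67101651 -0.00875199  0.106     ]
pos [0.6682 0.0443 0.2   ] tool off cm [0.18 5.56 4.97] rot deg [-0.34 -0.6   0.57] w 0.0856 F [0.39 0.01 0.58] t 27.87
```

Request:
drive_tool(offset=[[0.1, 1.2, 0], [0.1, 1.5, 0.3], [0.1, 1.1, 1], [0, 0.7, 1], [0, 0.4, 1], [0, 0.2, 0.6], [0, 0, 0.3], [0, 0, 0], [0, 0, 0], [0, 0, 0]], dr=[[-0.3, -0.5, 0.5], [0, 0, 0], [0, 0, 0], [0, 0, 0], [0, 0, 0], [0, 0, 0], [0, 0, 0], [0, 0, 0], [0, 0, 0], [0, 0, 0]])

```text
t: 28.7
tool_pos: [0.6699, -0.0025, 0.1506]
tcp_rot: [1.0, 0.006, -0.002, -0.003]
wrist_force: [-0.1, -0.5, -0.3]
width: 0.0855
```

Run:
```python
from h import *
go(.672,-.010,.083)
```

```text
pos [ 0.6699 -0.0025  0.1506] tool off cm [0.24 0.79 6.76] rot deg [-0.31  0.26  0.63] w 0.0855 F [-0.1  -0.5  -0.34] t 28.7
```

Request:
drive_tool(offset=[[0.1, 0.3, 0], [0.1, 0.3, 0], [0, 0.1, 0.5], [0, 0, 1.2], [0, 0, 1.2], [0, 0, 0.9], [0, 0, 0.5], [0, 0, 0.3], [0, 0, 0.1], [0, 0, 0]], dr=[[-0.2, 0.2, 0.5], [0, 0, 0], [0, 0, 0], [0, 0, 0], [0, 0, 0], [0, 0, 0], [0, 0, 0], [0, 0, 0], [0, 0, 0], [0, 0, 0]])

```text
t: 29.53
tool_pos: [0.6722, -0.0084, 0.0987]
tcp_rot: [1.0, 0.002, -0.0, -0.001]
wrist_force: [0.5, 0.5, 0.1]
width: 0.0854
```

Run:
```python
from h import *
go(.672,-.010,.083);snap("m")
t=cv2.imread("pics/top_m.png");s=cv2.imread("pics/side_m.png")
cv2.imwrite("pics/m.png",np.hstack([crop(t,320,200,40,50,5),crop(s,371,235,40,50,5)]))
```

```text
pos [ 0.6722 -0.0084  0.0987] tool off cm [-0.02  0.17  1.57] rot deg [-0.13  0.01  0.21] w 0.0854 F [0.49 0.53 0.1 ] t 29.53
```

View pics/m.png

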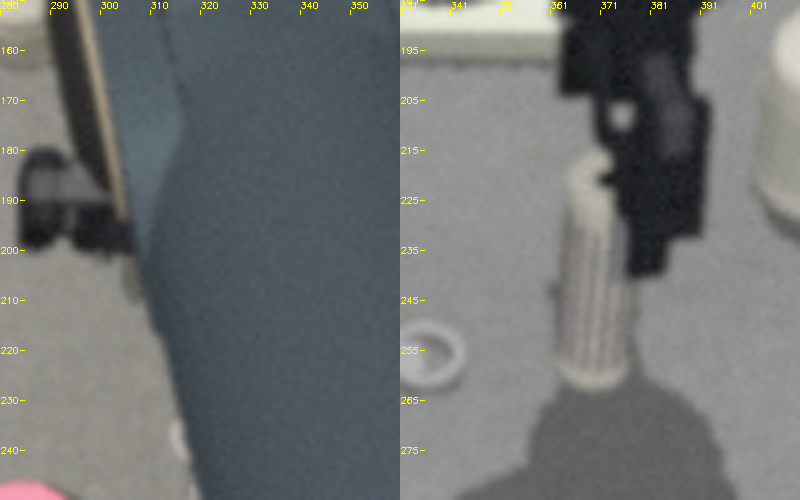

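Run:
```python
from h import *
p=r.state()["tool_pos"]
for dx in (-.011,0,.011):
  print([w2pix("side",p+[dx,-y,.003]).round(1) for y in(.0427,.057)], w2pix("side",p+[dx,0.043,.003]).round(1))
print(w2pix("side",[.672,-.01,.106]))
```

```text
[array([372.1, 239.6]), array([373.9, 245.7])] [362.3 205.7]
[array([378.1, 238.9]), array([379.9, 244.9])] [368. 205.]
[array([384. , 238.1]), array([385.9, 244.1])] [373.6 204.4]
[372.96765017 220.93007408]
```

Request:
drive_tool(offset=[[0, 0.1, 0.3], [0, 0, 0.4], [0, 0, 0.4], [0, 0, 0.2], [0, 0, 0.1], [0, 0, 0], [0, 0, 0], [0, 0, 0], [0, 0, 0], [0, 0, 0]], dr=[[0, 0, 0], [0, 0, 0], [0, 0, 0], [0, 0, 0], [0, 0, 0], [0, 0, 0], [0, 0, 0], [0, 0, 0], [0, 0, 0], [0, 0, 0]])

```text
t: 30.47
tool_pos: [0.6739, -0.0093, 0.0859]
tcp_rot: [1.0, 0.002, 0.002, -0.001]
wrist_force: [-0.3, -0.4, 0.0]
width: 0.0852
```

Request:
drive_tool(offset=[[0, 0, 0], [0, 0, 0], [0, 0, 0], [0, 0, 0], [0, 0, 0], [0, 0, 0], [0, 0, 0], [0, 0, 0], [0, 0, 0], [0, 0, 0]], dr=[[0, 0, 0], [0, 0, 0], [0, 0, 0], [0, 0, 0], [0, 0, 0], [0, 0, 0], [0, 0, 0], [0, 0, 0], [0, 0, 0], [0, 0, 0]], hand=0, grip_force=35)

```text
t: 31.3
tool_pos: [0.6743, -0.0094, 0.0865]
tcp_rot: [1.0, 0.002, 0.003, -0.001]
wrist_force: [-0.8, 0.3, -0.0]
width: 0.0302
```

Request:
drive_tool(offset=[[0, 0, -0.5], [0, 0, -1.5], [0, 0, -3], [0, 0, -3.5], [0, 0, -2.5], [0, -0.5, -1], [0, -1.5, -0.5], [-0.2, -2.5, 0], [-0.2, -3, 0], [-0.2, -3, 0]], dr=[[0, 0, 0], [0, 0, 0], [0, 0, 0], [0, 0, 0], [0, 0, 0], [0, 0, 0], [0, 0, 0], [0, 0, 0], [0, 0, 0], [0, 0, 0]])

```text
t: 32.13
tool_pos: [0.6654, 0.091, 0.213]
tcp_rot: [1.0, -0.006, -0.002, 0.001]
wrist_force: [0.3, 0.6, -1.3]
width: 0.0299
```

Run:
```python
from h import *
go(.657,.2165,.20)
```

```text
pos [0.6654 0.091  0.213 ] tool off cm [ -0.98 -12.55   1.27] rot deg [ 0.16  0.2  -0.66] w 0.0299 F [ 0.34  0.61 -1.31] t 32.13
```

Request:
drive_tool(offset=[[-0.1, -2.5, -0.3], [-0.1, -2.2, -0.2], [0, -1.8, 0], [0, -1.2, 0], [0, -0.8, 0], [0, -0.5, 0], [0, -0.2, 0], [0, 0, 0], [0, 0, 0], [0, 0, 0]], dr=[[0.1, 0.1, -0.5], [0, 0, 0], [0, 0, 0], [0, 0, 0], [0, 0, 0], [0, 0, 0], [0, 0, 0], [0, 0, 0], [0, 0, 0], [0, 0, 0]])

```text
t: 32.97
tool_pos: [0.654, 0.2035, 0.2082]
tcp_rot: [1.0, 0.007, -0.01, -0.001]
wrist_force: [0.1, 0.1, -1.0]
width: 0.0297
```

Run:
```python
from h import *
go(.657,.2165,.20)
```

```text
pos [0.654  0.2035 0.2082] tool off cm [ 0.33 -1.29  0.82] rot deg [-0.11  1.09  0.82] w 0.0297 F [ 0.07  0.06 -1.  ] t 32.97
```

Request:
drive_tool(offset=[[0.2, -0.5, 0], [0.1, -0.4, 0], [0, -0.2, 0], [0, -0.1, 0], [0, 0, 0], [0, 0, 0], [0, 0, 0], [0, 0, 0], [0, 0, 0], [0, 0, 0]], dr=[[0, 0.8, 0.6], [0, 0, 0], [0, 0, 0], [0, 0, 0], [0, 0, 0], [0, 0, 0], [0, 0, 0], [0, 0, 0], [0, 0, 0], [0, 0, 0]])

```text
t: 33.8
tool_pos: [0.6587, 0.2122, 0.2087]
tcp_rot: [1.0, -0.002, -0.001, -0.0]
wrist_force: [-0.2, 0.2, -0.7]
width: 0.0303
```

Run:
```python
from h import *
go(.657,.2165,.1155)
snap("n")
t=cv2.imread("pics/top_n.png");s=cv2.imread("pics/side_n.png")
p=r.state()["tool_pos"];z0=p[2]-.0865;xy=p[:2]-[.002,0]
cv2.imwrite("pics/n.png",np.hstack([crop(t,205,210,50,50,4),crop(s,341,145,50,50,4),]))
A=overlay(s,"side","cart",xy,z0,40,5);B=overlay(s,"side","strainer",(.6555,.2165),.025,40,5);cv2.imwrite("pics/n2.png",np.hstack([A,B]))
```

```text
pos [0.6587 0.2122 0.2087] tool off cm [-0.16 -0.43  9.32] rot deg [-0.    0.13 -0.21] w 0.0303 F [-0.21  0.2  -0.75] t 33.8
```

View pics/n.png

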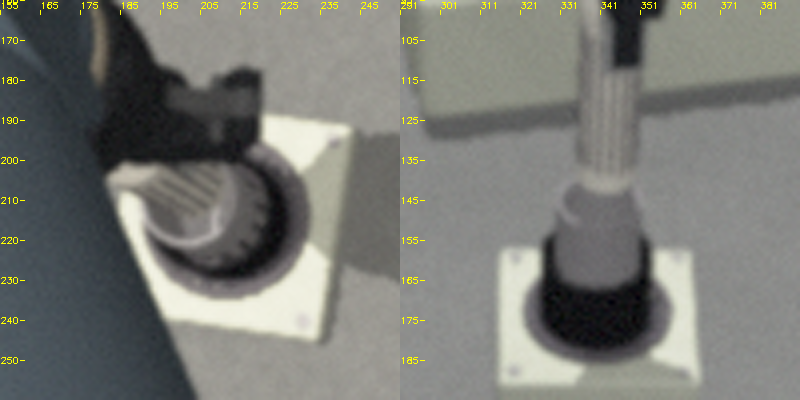

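View pics/n2.png

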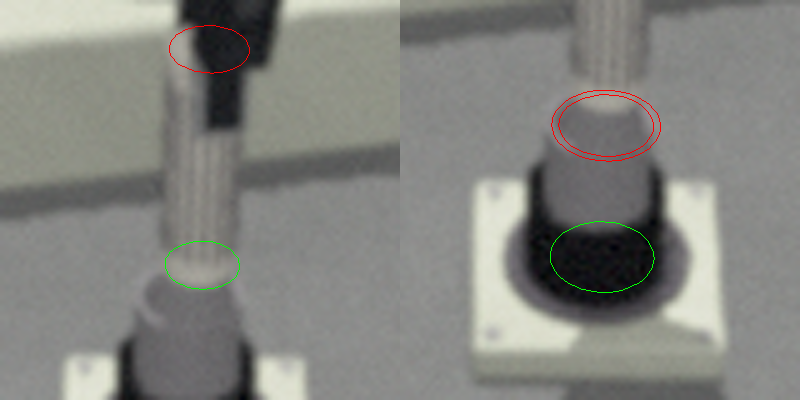

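Request:
drive_tool(offset=[[-0.1, -0.2, 0], [0, -0.1, 0.3], [0, 0, 0.8], [0, 0, 1], [0, 0, 0.7], [0, 0, 0.4], [0, 0, 0.2], [0, 0, 0], [0, 0, 0], [0, 0, 0]], dr=[[0, 0, 0], [0, 0, 0], [0, 0, 0], [0, 0, 0], [0, 0, 0], [0, 0, 0], [0, 0, 0], [0, 0, 0], [0, 0, 0], [0, 0, 0]])

```text
t: 34.73
tool_pos: [0.6567, 0.2156, 0.1693]
tcp_rot: [1.0, -0.002, -0.002, 0.0]
wrist_force: [0.1, 0.2, -1.1]
width: 0.0298
```

Run:
```python
from h import *
go(.6567,.2165,.1155)
snap("o")
t=cv2.imread("pics/top_o.png");s=cv2.imread("pics/side_o.png")
cv2.imwrite("pics/o.png",np.hstack([crop(t,205,210,40,40,5),crop(s,341,145,40,40,5),]))
```

```text
pos [0.6567 0.2156 0.1693] tool off cm [ 0.02 -0.09  5.38] rot deg [ 0.02  0.28 -0.2 ] w 0.0298 F [ 0.1   0.18 -1.09] t 34.73
```

View pics/o.png

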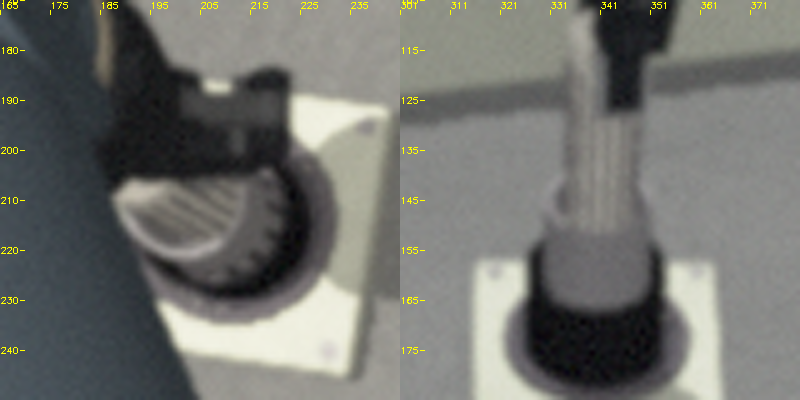

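Request:
drive_tool(offset=[[-0.1, 0, 0.3], [0, 0, 0.6], [0, 0, 0.8], [0, 0, 0.8], [0, 0, 0.6], [0, 0, 0.4], [0, 0, 0.2], [0, 0, 0.1], [0, 0, 0], [0, 0, 0]], dr=[[0, 0.2, 0], [0, 0, 0], [0, 0, 0], [0, 0, 0], [0, 0, 0], [0, 0, 0], [0, 0, 0], [0, 0, 0], [0, 0, 0], [0, 0, 0]])

```text
t: 35.67
tool_pos: [0.6557, 0.2156, 0.1273]
tcp_rot: [1.0, -0.002, -0.0, 0.0]
wrist_force: [-0.7, -0.5, -1.3]
width: 0.0299
```

Request:
drive_tool(offset=[[0, 0, 0.2], [0, 0, 0.3], [0, 0, 0.2], [0, 0, 0.1], [0, 0, 0.1], [0, 0, 0], [0, 0, 0], [0, 0, 0], [0, 0, 0], [0, 0, 0]], dr=[[0, 0, 0], [0, 0, 0], [0, 0, 0], [0, 0, 0], [0, 0, 0], [0, 0, 0], [0, 0, 0], [0, 0, 0], [0, 0, 0], [0, 0, 0]])

```text
t: 36.5
tool_pos: [0.6565, 0.2156, 0.1187]
tcp_rot: [1.0, -0.002, 0.001, -0.0]
wrist_force: [0.3, 0.1, -1.0]
width: 0.03
```

Request:
drive_tool(offset=[[0, 0, 0.1], [0, 0, 0.1], [0, 0, 0.1], [0, 0, 0], [0, 0, 0], [0, 0, 0], [0, 0, 0], [0, 0, 0], [0, 0, 0], [0, 0, 0]], dr=[[0, 0, 0], [0, 0, 0], [0, 0, 0], [0, 0, 0], [0, 0, 0], [0, 0, 0], [0, 0, 0], [0, 0, 0], [0, 0, 0], [0, 0, 0]])

```text
t: 37.33
tool_pos: [0.6566, 0.2156, 0.1156]
tcp_rot: [1.0, -0.002, 0.001, -0.0]
wrist_force: [-0.8, -0.0, -1.1]
width: 0.0296
```

Request:
drive_tool(offset=[[0, 0, 0.2], [0, 0, 0.2], [0, 0, 0.1], [0, 0, 0], [0, 0, 0], [0, 0, 0], [0, 0, 0], [0, 0, 0], [0, 0, 0], [0, 0, 0]], dr=[[0, 0, 0], [0, 0, 0], [0, 0, 0], [0, 0, 0], [0, 0, 0], [0, 0, 0], [0, 0, 0], [0, 0, 0], [0, 0, 0], [0, 0, 0]])

```text
t: 38.17
tool_pos: [0.6583, 0.2159, 0.1155]
tcp_rot: [1.0, -0.002, 0.003, -0.0]
wrist_force: [-0.3, 0.7, 0.4]
width: 0.03
```

Request:
drive_tool(offset=[[0, 0, 0], [0, 0, 0], [0, 0, 0], [0, 0, 0], [0, 0, 0], [0, 0, 0], [0, 0, 0], [0, 0, 0], [0, 0, -0.5], [0, 0, -1.5]], dr=[[0, 0, 0], [0, 0, 0], [0, 0, 0], [0, 0, 0], [0, 0, 0], [0, 0, 0], [0, 0, 0], [0, 0, 0], [0, 0, 0], [0, 0, 0]], hand=1)

```text
t: 39.0
tool_pos: [0.6562, 0.215, 0.1322]
tcp_rot: [1.0, -0.002, -0.0, 0.001]
wrist_force: [0.8, -0.8, -0.0]
width: 0.0855
```

Request:
drive_tool(offset=[[0, 0, -2], [0, 0, -3], [0, 0, -2], [-1, 0.6, -0.5], [-2, 1.3, 0], [-2.5, 1.7, 0], [-2.5, 1.7, 0], [-2.2, 1.5, 0], [-1.5, 1, 0], [-0.8, 0.5, 0]], dr=[[0, 0, 0], [0, 0, 0], [0, 0, 0], [0, 0, 0], [0, 0, 0], [0, 0, 0], [0, 0, 0], [0, 0, 0], [0, 0, 0], [0, 0, 0]])

```text
t: 39.83
tool_pos: [0.5219, 0.1288, 0.2107]
tcp_rot: [1.0, -0.001, 0.001, 0.0]
wrist_force: [0.2, -1.0, -0.2]
width: 0.0851
```

Run:
```python
from h import *
b=cv2.imread("pics/top0.png");b2=cv2.imread("pics/side0.png")
go(.483,.0975,.12)
snap("p")
t=cv2.imread("pics/top_p.png");s=cv2.imread("pics/side_p.png")
c=(.6563,.216)
cv2.imwrite("pics/p.png",np.hstack([overlay(t,"top","cart",c,.029,35,5),overlay(s,"side","cart",c,.029,35,5)]))
cv2.imwrite("pics/p2.png",np.hstack([cv2.convertScaleAbs(crop(b,271,300,25,25,8),alpha=2),cv2.convertScaleAbs(crop(b2,267,220,25,25,8),alpha=2)]))
```

```text
pos [0.5219 0.1288 0.2107] tool off cm [-3.9   3.14  9.07] rot deg [ 0.03 -0.07 -0.16] w 0.0851 F [ 0.17 -1.01 -0.21] t 39.83
```

View pics/p.png

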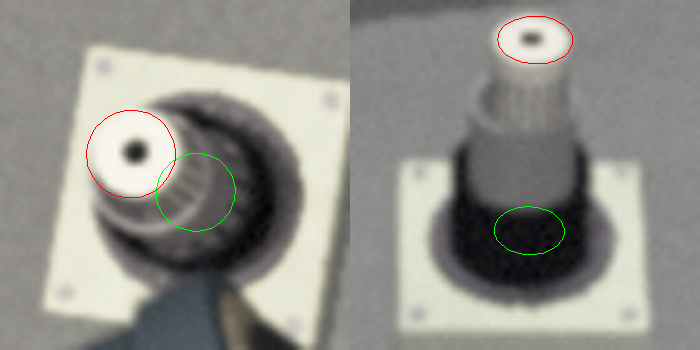

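View pics/p2.png

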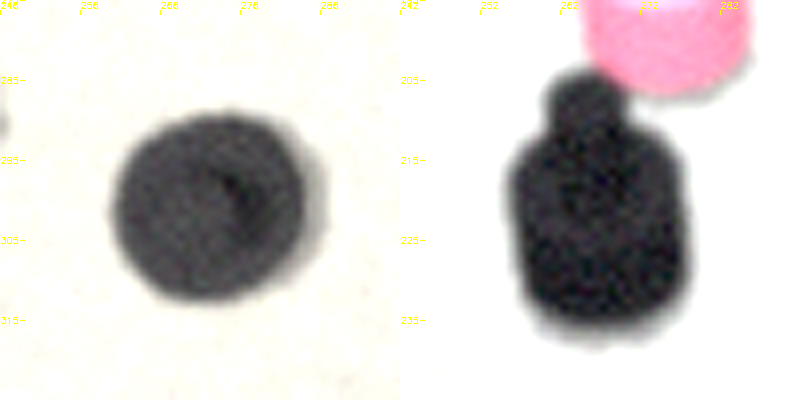

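Run:
```python
from h import *
p=pix2w("top",271.3,300.7,.033);print(p,w2pix("side",[p[0],p[1],.0165]),w2pix("side",[p[0],p[1],.063]))
print(pix2w("side",265.2,207.3,.063), pix2w("side",266.2,221.5,.0165))
```

```text
[0.48171496 0.09795093 0.033     ] [268.01807179 222.94059411] [266.20111996 207.25082197]
[0.47974282 0.09813466 0.063     ] [0.4784154 0.1025338 0.0165   ]
```

Request:
drive_tool(offset=[[-0.8, 0.6, 0], [-1.2, 0.9, 0.5], [-0.8, 0.6, 1.5], [-0.4, 0.3, 2], [-0.2, 0.1, 1.5], [0, 0, 1], [0, 0, 0.5], [0, 0, 0.2], [0, 0, 0], [0, 0, 0]], dr=[[0, 0, 0], [0, 0, 0], [0, 0, 0], [0, 0, 0], [0, 0, 0], [0, 0, 0], [0, 0, 0], [0, 0, 0], [0, 0, 0], [0, 0, 0]], hand=0.6)

```text
t: 40.77
tool_pos: [0.4897, 0.1059, 0.1363]
tcp_rot: [1.0, -0.0, 0.004, -0.001]
wrist_force: [-0.6, -0.4, -0.0]
width: 0.0512
```

Run:
```python
from h import *
go(.481,.098,.046)
```

```text
pos [0.4897 0.1059 0.1363] tool off cm [-0.94  0.81  9.02] rot deg [-0.16 -0.47 -0.05] w 0.0512 F [-0.59 -0.36 -0.02] t 40.77
```

Request:
drive_tool(offset=[[-0.3, 0.3, 0], [-0.3, 0.2, 0.5], [-0.1, 0.1, 1], [0, 0, 1.3], [0, 0, 1], [0, 0, 0.6], [0, 0, 0.3], [0, 0, 0.1], [0, 0, 0], [0, 0, 0]], dr=[[-0.1, -0.4, 0], [0, 0, 0], [0, 0, 0], [0, 0, 0], [0, 0, 0], [0, 0, 0], [0, 0, 0], [0, 0, 0], [0, 0, 0], [0, 0, 0]])

```text
t: 41.6
tool_pos: [0.4842, 0.0999, 0.0861]
tcp_rot: [1.0, -0.0, 0.003, -0.001]
wrist_force: [-0.3, -0.2, 0.2]
width: 0.0513
```

Run:
```python
from h import *
go(.481,.098,.046);snap("q")
s=cv2.imread("pics/side_q.png");t=cv2.imread("pics/top_q.png")
cv2.imwrite("pics/q.png",cv2.convertScaleAbs(np.hstack([crop(t,271,300,40,50,5),crop(s,267,205,40,50,5)]),alpha=1.6))
```

```text
pos [0.4842 0.0999 0.0861] tool off cm [-0.34  0.19  4.01] rot deg [-0.13 -0.32 -0.05] w 0.0513 F [-0.32 -0.15  0.17] t 41.6
```

View pics/q.png

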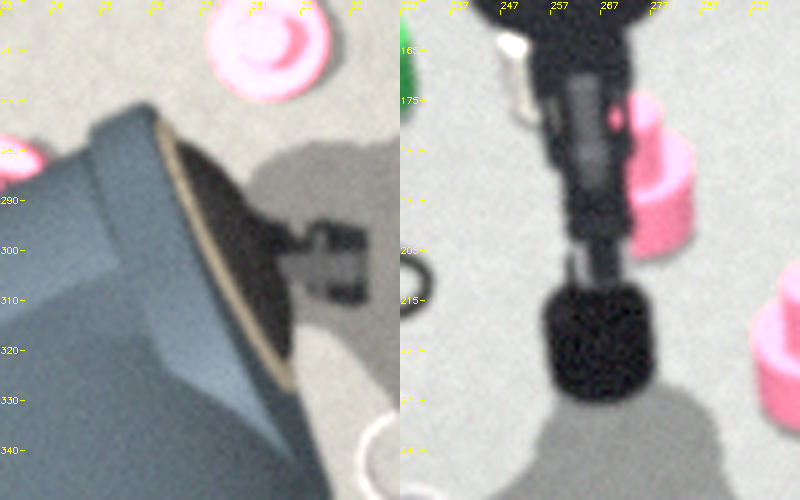

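Run:
```python
from h import *
p=r.state()["tool_pos"]
print(w2pix("side",p+[0,-.03,0]),w2pix("side",p+[0,-.03,.04]),w2pix("side",[.481,.098,.063]),w2pix("side",[.481,.098,.033]))
```

```text
[267.96538508 209.08518242] [266.3008474  194.31603549] [265.83903712 207.27495026] [267.031844   217.51087802]
```

Request:
drive_tool(offset=[[-0.2, 0.1, 0.3], [-0.1, 0, 0.7], [0, 0, 0.9], [0, 0, 0.8], [0, 0, 0.5], [0, 0, 0.3], [0, 0, 0.1], [0, 0, 0], [0, 0, 0], [0, 0, 0]], dr=[[0, -0.2, 0], [0, 0, 0], [0, 0, 0], [0, 0, 0], [0, 0, 0], [0, 0, 0], [0, 0, 0], [0, 0, 0], [0, 0, 0], [0, 0, 0]])

```text
t: 42.53
tool_pos: [0.4814, 0.099, 0.0466]
tcp_rot: [1.0, -0.0, 0.001, -0.001]
wrist_force: [0.6, -0.2, 0.0]
width: 0.0511
```

Run:
```python
from h import *
go(.4805,.098,.046);
```

```text
pos [0.4814 0.099  0.0466] tool off cm [-0.09  0.1   0.06] rot deg [-0.14 -0.16 -0.05] w 0.0511 F [ 0.58 -0.21  0.  ] t 42.53
```

Request:
drive_tool(offset=[[-0.1, 0, 0], [0, 0, 0], [0, 0, 0], [0, 0, 0], [0, 0, 0], [0, 0, 0], [0, 0, 0], [0, 0, 0], [0, 0, 0], [0, 0, 0]], dr=[[0, 0, 0], [0, 0, 0], [0, 0, 0], [0, 0, 0], [0, 0, 0], [0, 0, 0], [0, 0, 0], [0, 0, 0], [0, 0, 0], [0, 0, 0]], hand=0, grip_force=30)

```text
t: 43.37
tool_pos: [0.4807, 0.099, 0.0474]
tcp_rot: [1.0, -0.001, 0.002, -0.001]
wrist_force: [0.0, -0.3, -1.9]
width: 0.0208
```

Request:
drive_tool(offset=[[0, 0, 0], [0, 0, -0.5], [0, 0, -1], [0, 0, -1], [0, 0, -0.5], [0, 0, -0.2], [0, 0, 0], [0, 0, 0], [0, 0, 0], [0, 0, 0]], dr=[[0, 0, 0], [0, 0, 0], [0, 0, 0], [0, 0, 0], [0, 0, 0], [0, 0, 0], [0, 0, 0], [0, 0, 0], [0, 0, 0], [0, 0, 0]])

```text
t: 44.2
tool_pos: [0.4811, 0.099, 0.0842]
tcp_rot: [1.0, -0.001, 0.004, -0.002]
wrist_force: [0.7, 0.5, -0.6]
width: 0.0211
```

Run:
```python
from h import *
go(.657,.2155,.22);snap("u")
s=cv2.imread("pics/side_u.png")
p=r.state()["tool_pos"]
cv2.imwrite("pics/u.png",np.hstack([crop(s,267,205,40,50,5),overlay(s,"side","cap",p[:2],p[2]-.0465,50,5)[:500,:400]]))
```

```text
pos [0.4811 0.099  0.0842] tool off cm [ 17.67 -11.71 -13.42] rot deg [-0.18 -0.4  -0.06] w 0.0211 F [ 0.69  0.47 -0.55] t 44.2
```

View pics/u.png

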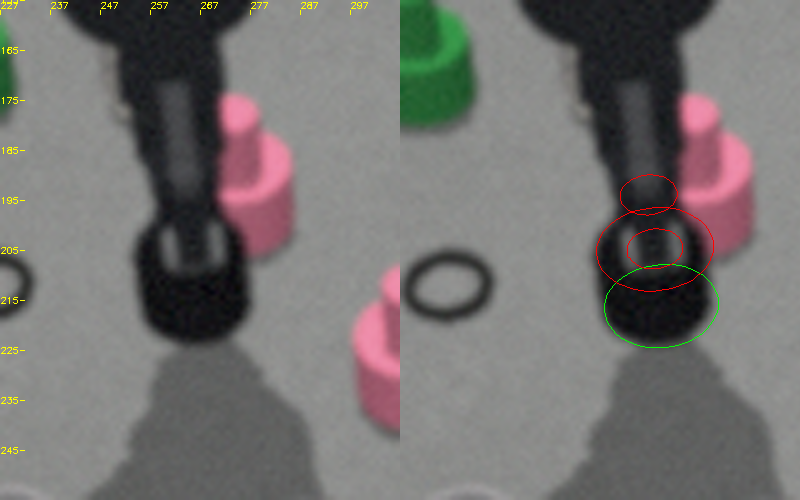

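Request:
drive_tool(offset=[[0, 0, -1], [0, 0, -2.5], [0, 0, -3], [0, 0, -3], [0.5, -0.3, -2], [1.2, -0.8, -1], [2, -1.3, 0], [2.5, -1.7, 0], [2.5, -1.7, 0], [2.4, -1.6, 0]], dr=[[0, -0.3, 0], [0, 0, 0], [0, 0, 0], [0, 0, 0], [0, 0, 0], [0, 0, 0], [0, 0, 0], [0, 0, 0], [0, 0, 0], [0, 0, 0]])

```text
t: 45.13
tool_pos: [0.5892, 0.1693, 0.2107]
tcp_rot: [1.0, -0.003, -0.006, 0.002]
wrist_force: [0.9, -0.6, -0.3]
width: 0.0208
```

Run:
```python
from h import *
go(.656,.2156,.21)
```

```text
pos [0.5892 0.1693 0.2107] tool off cm [ 6.65 -4.67 -0.02] rot deg [ 0.2   0.64 -0.36] w 0.0208 F [ 0.91 -0.61 -0.32] t 45.13
```

Request:
drive_tool(offset=[[1.6, -1.1, -0.3], [1.3, -0.9, 0], [0.9, -0.6, 0], [0.5, -0.3, 0], [0.3, -0.2, 0], [0.1, -0.1, 0], [0, 0, 0], [0, 0, 0], [0, 0, 0], [0, 0, 0]], dr=[[0.2, 0.5, -0.3], [0, 0, 0], [0, 0, 0], [0, 0, 0], [0, 0, 0], [0, 0, 0], [0, 0, 0], [0, 0, 0], [0, 0, 0], [0, 0, 0]])

```text
t: 45.97
tool_pos: [0.6391, 0.2051, 0.2078]
tcp_rot: [1.0, 0.001, -0.005, 0.0]
wrist_force: [-0.1, 0.0, -0.9]
width: 0.0213
```

Run:
```python
from h import *
go(.656,.2156,.19)
```

```text
pos [0.6391 0.2051 0.2078] tool off cm [ 1.71 -1.05  1.76] rot deg [0.04 0.54 0.09] w 0.0213 F [-0.09  0.03 -0.89] t 45.97
```

Request:
drive_tool(offset=[[0.6, -0.4, 0], [0.5, -0.3, 0], [0.3, -0.2, 0.1], [0.1, 0, 0.2], [0, 0, 0.2], [0, 0, 0.1], [0, 0, 0], [0, 0, 0], [0, 0, 0], [0, 0, 0]], dr=[[0, 0.4, 0], [0, 0, 0], [0, 0, 0], [0, 0, 0], [0, 0, 0], [0, 0, 0], [0, 0, 0], [0, 0, 0], [0, 0, 0], [0, 0, 0]])

```text
t: 46.8
tool_pos: [0.6553, 0.2142, 0.2014]
tcp_rot: [1.0, 0.0, -0.001, 0.001]
wrist_force: [-0.2, 0.3, -0.2]
width: 0.0208
```

Run:
```python
from h import *
go(.656,.2156,.19)
snap("v")
t=cv2.imread("pics/top_v.png");s=cv2.imread("pics/side_v.png")
p=r.state()["tool_pos"]
cv2.imwrite("pics/v.png",np.hstack([crop(t,205,210,40,50,5),crop(s,341,130,40,50,5),overlay(s,"side","cap",p[:2],p[2]-.047,30,6)]) if 0 else np.hstack([crop(t,205,210,40,50,4),crop(s,341,130,40,50,4)]))
```

```text
pos [0.6553 0.2142 0.2014] tool off cm [ 0.07 -0.14  1.14] rot deg [0.06 0.08 0.05] w 0.0208 F [-0.21  0.33 -0.23] t 46.8
```

View pics/v.png

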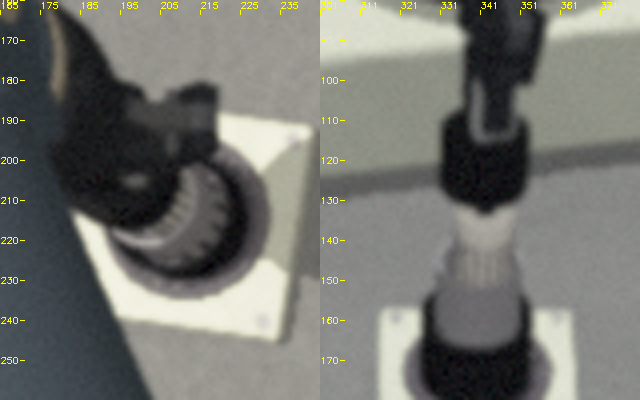

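Request:
drive_tool(offset=[[0.1, -0.1, 0.2], [0, 0, 0.3], [0, 0, 0.3], [0, 0, 0.2], [0, 0, 0.1], [0, 0, 0], [0, 0, 0], [0, 0, 0], [0, 0, 0], [0, 0, 0]], dr=[[0, 0, 0], [0, 0, 0], [0, 0, 0], [0, 0, 0], [0, 0, 0], [0, 0, 0], [0, 0, 0], [0, 0, 0], [0, 0, 0], [0, 0, 0]])

```text
t: 47.73
tool_pos: [0.6563, 0.2152, 0.1892]
tcp_rot: [1.0, 0.0, -0.001, 0.001]
wrist_force: [0.4, -0.2, -0.8]
width: 0.0209
```

Run:
```python
from h import *
go(.6565,.2156,.154)
snap("w")
t=cv2.imread("pics/top_w.png");s=cv2.imread("pics/side_w.png")
cv2.imwrite("pics/w.png",np.hstack([crop(t,205,210,40,40,5),crop(s,341,130,40,40,5)]))
```

```text
pos [0.6563 0.2152 0.1892] tool off cm [ 0.02 -0.04  3.52] rot deg [0.06 0.09 0.04] w 0.0209 F [ 0.38 -0.17 -0.79] t 47.73
```

View pics/w.png

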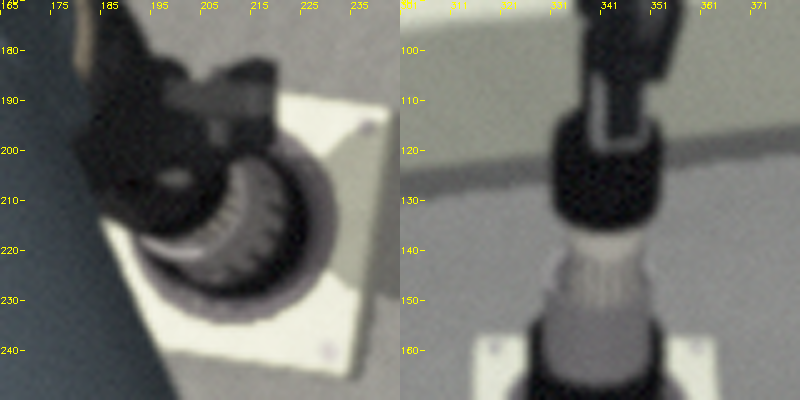

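Request:
drive_tool(offset=[[0, 0, 0.2], [0, 0, 0.3], [0, 0, 0.3], [0, 0, 0.2], [0, 0, 0.1], [0, 0, 0], [0, 0, 0], [0, 0, 0], [0, 0, 0], [0, 0, 0]], dr=[[0, 0, 0], [0, 0, 0], [0, 0, 0], [0, 0, 0], [0, 0, 0], [0, 0, 0], [0, 0, 0], [0, 0, 0], [0, 0, 0], [0, 0, 0]])

```text
t: 48.67
tool_pos: [0.6562, 0.2152, 0.1768]
tcp_rot: [1.0, 0.0, -0.001, 0.001]
wrist_force: [-0.9, -0.1, -1.8]
width: 0.021
```

Below the cartridge's top, no contact. Continuing.

Request:
drive_tool(offset=[[0, 0, 0.2], [0, 0, 0.4], [0, 0, 0.4], [0, 0, 0.3], [0, 0, 0.2], [0, 0, 0.1], [0, 0, 0], [0, 0, 0], [0, 0, 0], [0, 0, 0]], dr=[[0, 0, 0], [0, 0, 0], [0, 0, 0], [0, 0, 0], [0, 0, 0], [0, 0, 0], [0, 0, 0], [0, 0, 0], [0, 0, 0], [0, 0, 0]])

```text
t: 49.5
tool_pos: [0.6562, 0.2151, 0.1588]
tcp_rot: [1.0, 0.0, -0.001, 0.001]
wrist_force: [1.0, -0.2, -0.9]
width: 0.021
```

Request:
drive_tool(offset=[[0, 0, 0.1], [0, 0, 0.1], [0, 0, 0.1], [0, 0, 0], [0, 0, 0], [0, 0, 0], [0, 0, 0], [0, 0, 0], [0, 0, 0], [0, 0, 0]], dr=[[0, 0, 0], [0, 0, 0], [0, 0, 0], [0, 0, 0], [0, 0, 0], [0, 0, 0], [0, 0, 0], [0, 0, 0], [0, 0, 0], [0, 0, 0]])

```text
t: 50.33
tool_pos: [0.6565, 0.2153, 0.1562]
tcp_rot: [1.0, 0.0, -0.0, 0.0]
wrist_force: [-0.0, 0.6, -1.0]
width: 0.0206
```

Request:
drive_tool(offset=[[0, 0, 0.1], [0, 0, 0.1], [0, 0, 0.1], [0, 0, 0], [0, 0, 0], [0, 0, 0], [0, 0, 0], [0, 0, 0], [0, 0, 0], [0, 0, 0]], dr=[[0, 0, 0], [0, 0, 0], [0, 0, 0], [0, 0, 0], [0, 0, 0], [0, 0, 0], [0, 0, 0], [0, 0, 0], [0, 0, 0], [0, 0, 0]])

```text
t: 51.17
tool_pos: [0.6576, 0.2158, 0.1544]
tcp_rot: [1.0, 0.0, 0.001, -0.0]
wrist_force: [-0.2, -0.1, 0.7]
width: 0.0211
```

Request:
drive_tool(offset=[[0, 0, 0.2], [0, 0, 0.2], [0, 0, 0.1], [0, 0, 0], [0, 0, 0], [0, 0, 0], [0, 0, 0], [0, 0, 0], [0, 0, 0], [0, 0, 0]], dr=[[0, 0, 0], [0, 0, 0], [0, 0, 0], [0, 0, 0], [0, 0, 0], [0, 0, 0], [0, 0, 0], [0, 0, 0], [0, 0, 0], [0, 0, 0]])

```text
t: 52.0
tool_pos: [0.6593, 0.2166, 0.1544]
tcp_rot: [1.0, 0.0, 0.004, -0.001]
wrist_force: [-0.6, -0.6, 0.9]
width: 0.021
```

Request:
drive_tool(offset=[[-0.1, 0, 0], [0, 0, 0], [0, 0, 0], [0, 0, 0], [0, 0, 0], [0, 0, 0], [0, 0, 0], [0, 0, 0], [0, 0, 0], [0, 0, 0]], dr=[[0, 0, 0], [0, 0, 0], [0, 0, 0], [0, 0, 0], [0, 0, 0], [0, 0, 0], [0, 0, 0], [0, 0, 0], [0, 0, 0], [0, 0, 0]], hand=0.7)

```text
t: 52.83
tool_pos: [0.6579, 0.2163, 0.1534]
tcp_rot: [1.0, 0.0, 0.003, -0.001]
wrist_force: [0.2, -0.2, -0.3]
width: 0.0596
```

Request:
drive_tool(offset=[[0, 0, -0.5], [0, 0, -1.5], [0, 0, -2], [0, 0, -2.5], [0, 0, -1.5], [0, 1, 0], [-1, 1.5, 0], [-1, 2, 0], [-1, 2, 0], [-0.5, 1, 0]], dr=[[0, 0, 0], [0, 0, 0], [0, 0, 0], [0, 0, 0], [0, 0, 0], [0, 0, 0], [0, 0, 0], [0, 0, 0], [0, 0, 0], [0, 0, 0]])

```text
t: 53.67
tool_pos: [0.6207, 0.1396, 0.2355]
tcp_rot: [1.0, 0.003, 0.002, -0.001]
wrist_force: [0.3, -0.6, 0.3]
width: 0.0598
```

Request:
drive_tool(offset=[[-1, 1.5, 0], [-1, 2, 0], [-1, 2, 0], [-0.5, 1, 0], [0, 0.3, 0], [0, 0, 0], [0, 0, 0], [0, 0, 0], [0, 0, 0], [0, 0, 0]], dr=[[0, 0, 0], [0, 0, 0], [0, 0, 0], [0, 0, 0], [0, 0, 0], [0, 0, 0], [0, 0, 0], [0, 0, 0], [0, 0, 0], [0, 0, 0]])

```text
t: 54.5
tool_pos: [0.5842, 0.0668, 0.2319]
tcp_rot: [1.0, 0.002, 0.001, -0.001]
wrist_force: [-0.6, 0.9, 0.1]
width: 0.0598
```

Run:
```python
from h import *
snap("x")
t=cv2.imread("pics/top_x.png");s=cv2.imread("pics/side_x.png")
c=(.6565,.2155)
cv2.imwrite("pics/x.png",np.hstack([overlay(t,"top","cap",c,.107,35,5),overlay(s,"side","cap",c,.107,35,5)]))
cv2.imwrite("pics/x2.png",np.hstack([t,s])[::1,::1][:, :]) if 0 else cv2.imwrite("pics/x2.png",cv2.resize(np.hstack([t,s]),(800,300)))
cv2.imwrite("pics/x3.png",crop(s,341,145,40,50,6))
```

```text
(no output)
```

View pics/x.png

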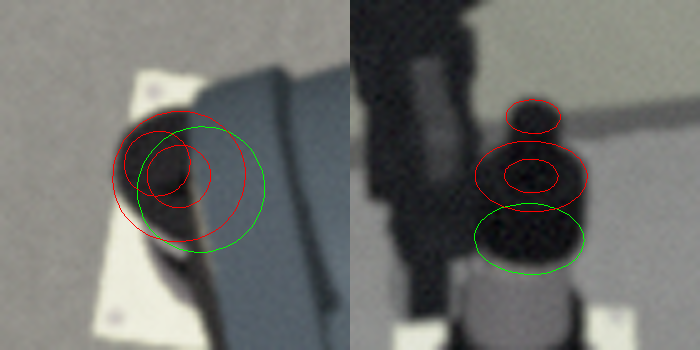

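View pics/x2.png

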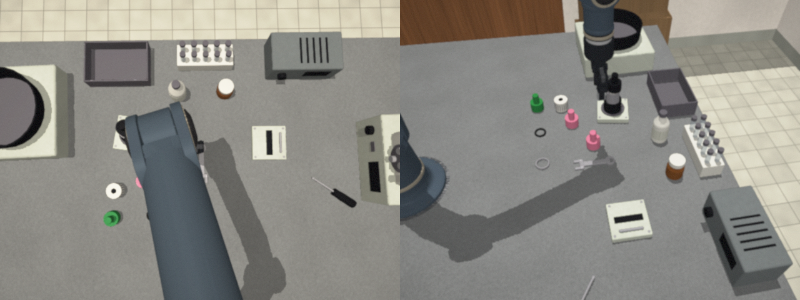

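View pics/x3.png

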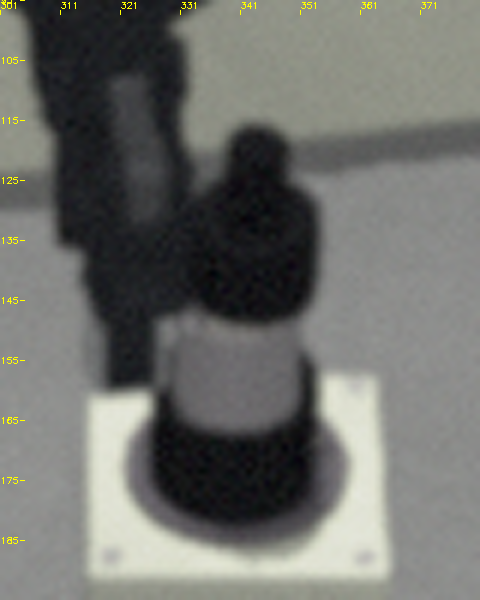

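Request:
drive_tool(offset=[[-1, 2, 0], [-1, 3, 0], [-1, 3, 0], [-1, 3, 0], [-0.5, 2, 0], [0, 1, 0], [0, 0.3, 0], [0, 0, 0], [0, 0, 0], [0, 0, 0]], dr=[[0, 0, 0], [0, 0, 0], [0, 0, 0], [0, 0, 0], [0, 0, 0], [0, 0, 0], [0, 0, 0], [0, 0, 0], [0, 0, 0], [0, 0, 0]])

```text
t: 55.43
tool_pos: [0.5416, -0.073, 0.2308]
tcp_rot: [1.0, 0.009, 0.002, -0.004]
wrist_force: [0.3, -0.2, -0.5]
width: 0.0597
```

Run:
```python
from h import *
snap("y")
t=cv2.imread("pics/top_y.png");s=cv2.imread("pics/side_y.png")
c=(.656,.2155)
cv2.imwrite("pics/y.png",cv2.convertScaleAbs(np.vstack([np.hstack([overlay(t,"top","cap",c,.107,30,5),overlay(s,"side","cap",c,.107,30,5)]),np.hstack([crop(t,205,208,30,30,5),crop(s,341,145,30,30,5)])]),alpha=1.5))
```

```text
(no output)
```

View pics/y.png

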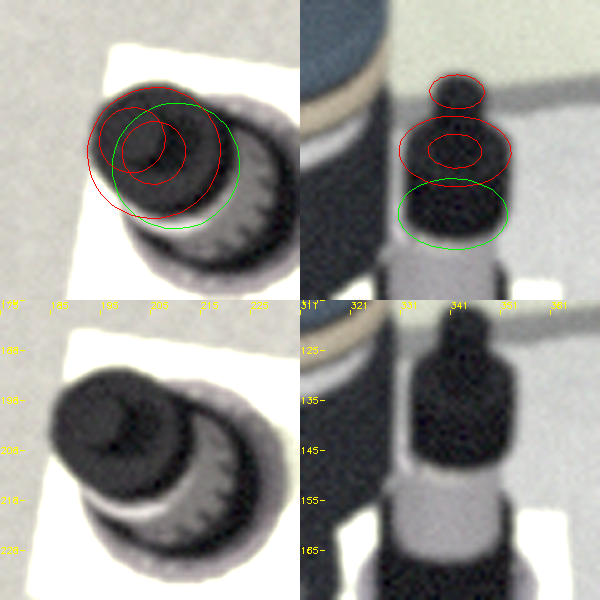

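Run:
```python
from h import *
a=cv2.imread("pics/side0.png");b=cv2.imread("pics/side_y.png")
for n,(u,v) in dict(stub=(257,166),flask=(417,205),jar=(441,266)).items():
    T=a[v-14:v+14,u-14:u+14]; m=cv2.matchTemplate(b[v-24:v+24,u-24:u+24],T,cv2.TM_CCOEFF_NORMED);print(n,cv2.minMaxLoc(m)[1::2])
print(r.state()["dq"].round(3)); r.sign_off()
```

```text
stub (0.9980519413948059, (10, 10))
flask (0.9945394992828369, (10, 10))
jar (0.9992223978042603, (10, 10))
[ 0.004 -0.003  0.005  0.003  0.003  0.002  0.002]
the job is handed in; nothing more can be done
```

I rebuilt the column on the stand with the round ring: cup, strainer, long cartridge, then the black cap with its knob up. I handed it in at about 55.5 s of the 118 s; the hand-in gives no verdict.

- **Placing:** I lowered each part until the arm stopped going down and the wrist force shifted, at the expected resting height, and only then opened the gripper.
- **Final pictures:** After I moved the arm clear, both views showed the column upright. The cap matched its predicted resting outline to about 1–2 pixels, or 2–3 mm.
- **Parts to leave alone:** The short cartridge, bottle and jar had not shifted by even a pixel in the side view. I never reached for the green or pink look-alikes; after the start I only saw them in the pictures.
- **What disagreed:** The two cameras differed by about 2 mm in x the whole way through. I set the centring by comparing the parts with each other, which the clearances of 4.5–5 mm allowed. The tool also drifted up to 3 mm in x as the cap was pressed down, but the later pictures show no lean.

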